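Sanitise the pigment pots

TASK

Between two performers, sanitise the small square pigment pots: pull the UV sanitiser's drawer open by its handle, stand every pot that is on the table upright inside it, and push the drawer fully shut. Only then swing the hinged black cover on the lamp switch box up and all the way back, flip the toggle beneath it over to the far side (towards the cover's hinge; this is on), and close the cover again over the toggle. Never have the lamp on while the drawer is open, and do not tip over the nail polish bottle, the cotton tub or the coffee cup left of the sanitiser.

Things in the scene. Friction and masses are not known exactly. Their poses are not given: they have to be found in the camera images.
- pot1_center (a point): pigment pot: square white jar, 40 x 40 mm and 30 mm high, with a round black lid on top 36 mm across and 14 mm high (44 mm in all), 0.09 kg, upright on the table at the start. The point is its centre, 22 mm above its underside; z is up through the lid, x and y are square to its sides. There are two to four pots; an absent one has no reading
- pot2_center (a point): pigment pot: square white jar, 40 x 40 mm and 30 mm high, with a round black lid on top 36 mm across and 14 mm high (44 mm in all), 0.09 kg, upright on the table at the start. The point is its centre, 22 mm above its underside; z is up through the lid, x and y are square to its sides. There are two to four pots; an absent one has no reading
- pot3_center (a point): pigment pot: square white jar, 40 x 40 mm and 30 mm high, with a round black lid on top 36 mm across and 14 mm high (44 mm in all), 0.09 kg, upright on the table at the start. The point is its centre, 22 mm above its underside; z is up through the lid, x and y are square to its sides. There are two to four pots; an absent one has no reading
- pot4_center (a point): pigment pot: square white jar, 40 x 40 mm and 30 mm high, with a round black lid on top 36 mm across and 14 mm high (44 mm in all), 0.09 kg, upright on the table at the start. The point is its centre, 22 mm above its underside; z is up through the lid, x and y are square to its sides. There are two to four pots; an absent one has no reading
- sanitiser: UV sanitiser: a fixed low white cabinet, 240 mm deep (x), 280 mm wide (y), 95 mm high, with one drawer in its front. Origin at the centre of its underside; x points from its front to its back, z up; the drawer opens along -x. The cabinet's front edge lies at x = -120 mm; the underside of its roof is 85 mm above the table
- drawer_handle (a point): middle of the drawer's horizontal steel bar handle; same axes as the sanitiser. The bar is 10 mm thick and 100 mm long (along y), 62 mm above the table, its centre 35 mm in front of the drawer's front panel, open to grip from above
- drawer_in (a point): centre of the drawer's inner floor, 20 mm above the table; moves with the drawer, 127 mm behind the handle, same axes; at x = -40 mm of the sanitiser when shut. The tray is 160 mm long (x), 236 mm wide (y) inside; side and back walls end 30 mm above its floor; the front panel, 12 mm thick, ends 71 mm above its floor. Fully open, the cabinet's front edge is 70 mm behind this point
- drawer (a joint): how far the drawer is pulled out, m: 0 shut, 0.15 fully open; it stays where it is left (friction about 1.5 N)
- guard_hinge (a point): centre of the cover's hinge line, fixed, 68 mm above the table, on the lamp switch box: a fixed grey box 130 mm (x) by 100 mm (y), its flat top 60 mm above the table, its middle 40 mm in front of the hinge (x = -40 mm). x points level from the cover's free end towards the hinge (away from the robot), y runs along the hinge, z is up
- guard_grip (a point): point inside the black cover, 68 mm from the hinge and 22 mm above the hinge line when closed. The cover is a narrow hood over the toggle, 34 mm wide (y), open below; its front wall is 74 mm from the hinge, a lip goes on to 92 mm; its top is 38 mm above the hinge line. It can be pinched here from above across its two outer side faces (34 mm apart)
- guard (a joint): angle of the cover, rad: 0 closed, 2.0 fully open (swung up about its hinge and laid back past upright). The hinge is stiff: it stays where it is left (0.035 N m)
- toggle_tip (a point): ball end (11 mm) of the steel toggle bat on the switch box under the cover; the bat is 7 mm thick, pivots on the box's top 40 mm in front of the hinge line (x = -40 mm, 60 mm above the table), and the ball's centre is 25.5 mm from the pivot
- toggle (a joint): angle of the toggle, rad: 0 off (leaning 0.4 from upright away from the hinge, towards the robot's side), 0.8 on (leaning 0.4 towards the hinge); stays where it is left, about 1 to 2 N to move
- polish: bystander: blue nail polish bottle with a black cap, round, 30 mm across, 72 mm high; origin at the centre of its underside, z up
- tub: bystander: tub of cotton buds with a white lid, round, 74 mm across, 87 mm high; origin at the centre of its underside, z up
- tape: bystander: roll of tape lying flat, 54 mm across, 22 mm high; origin at the centre of its underside
- cup1: bystander: lidded paper coffee cup, 84 mm across at the top, 118 mm high, left of the sanitiser; origin at the centre of its underside, z up
Things that resemble listed ones, but are neither listed nor needed, are in the scene too. Leave any blue or purple look-alike of the part that bears pot3_center alone. Leave any turquoise look-alike of the part that bears pot2_center alone.

How it is judged:
On the way, in this order (a step that is already met when the one before it is completed fails the run):
1. the drawer is pulled open (value of joint drawer above 0.09 m), for 0.2 s.
2. every pot stands upright in the drawer and the drawer is shut (x of pot1_center in the frame of drawer_in between -0.08 and 0.08 m and y of pot1_center in the frame of drawer_in between -0.118 and 0.118 m and z of pot1_center in the frame of drawer_in between 0.01 and 0.035 m and angle between each of pot1_center, pot2_center, pot3_center, pot4_center's own z axis and vertical below 0.2 rad and x of pot2_center in the frame of drawer_in between -0.08 and 0.08 m and y of pot2_center in the frame of drawer_in between -0.118 and 0.118 m and z of pot2_center in the frame of drawer_in between 0.01 and 0.035 m and x of pot3_center in the frame of drawer_in between -0.08 and 0.08 m and y of pot3_center in the frame of drawer_in between -0.118 and 0.118 m and z of pot3_center in the frame of drawer_in between 0.01 and 0.035 m and x of pot4_center in the frame of drawer_in between -0.08 and 0.08 m and y of pot4_center in the frame of drawer_in between -0.118 and 0.118 m and z of pot4_center in the frame of drawer_in between 0.01 and 0.035 m and value of joint drawer below 0.01 m), for 0.2 s.
3. the cover is lifted with the toggle still off and the drawer shut (value of joint guard above 1.2 rad and value of joint toggle below 0.4 rad and value of joint drawer below 0.01 m), for 0.2 s.
4. the toggle is flipped on under the raised cover (value of joint each of toggle, guard above 0.6 rad), for 0.2 s.
5. the cover is closed over the toggle (value of joint guard below 0.1 rad and value of joint toggle above 0.6 rad), for 0.2 s.
At the end, for the whole second after the job is handed in: every pot is in the drawer standing upright (within 0.2 rad), the drawer is shut to within 10 mm, the toggle is on (joint above 0.6 rad) and the cover is closed (below 0.1 rad) (all of step 2 and all of step 5); the robot touches nothing.
It fails at once if the lamp is switched on while the drawer is open (toggle beyond 0.5 rad, drawer out more than 20 mm) (value of joint toggle above 0.5 rad and value of joint drawer above 0.02 m).
It fails at once if the nail polish bottle, the cotton tub or the coffee cup left of the sanitiser is tipped over (angle between any of polish, tub, cup1's own z axis and vertical above 0.6 rad).
Of pot1, pot2, pot3, pot4 only 2 to 4 are there at a start; the rules pass over those that are not, and their reading is None.
At some moment in a run one of pot1, pot2, pot3, pot4 may be knocked a few centimetres aside while the robot is not near it.
It also fails if it takes over 210 s, if anything falls off the work surface, if the arm or the gripper's body presses on something with over 40 N, if the wrist force passes 120 N, or if a joint passes its speed limit or range.

ROBOT

A 7-joint arm with a two-finger parallel gripper is mounted at the origin on the work surface. World frame = base frame: x ahead of the robot, y to its left, z up, the work surface at z = 0. Lengths are in m, angles in rad, forces in N, time in s.
With the tool pointing down it reaches from about 0.35 to 0.9 m from the base axis. Payload 8.1 kg.
Tool frame: the origin (TCP) lies on the centre line of the jaws, within the pads' length; the fingertips stand 14 mm ahead of it and the grasp point (between the pads) lies 5 mm behind it (arm.tip_reach is the distance from the TCP to the fingertips, in m); z points along the fingers, y is the direction in which the jaws open and shut (so a half turn about z gives the same grasp; the last joint's range is limited). The gripper opens to 92 mm and grips with 3 to 60 N. Pads are 19 mm wide; open, the fingers measure 130 mm over their backs; the gripper's body (75 mm by 190 mm) begins 47 mm behind the grasp point.
Start: joints at [-1.398, 0.434, 0.025, 1.573, -0.012, 1.134, -0.075], TCP at [0.17, 0.601, 0.208] pointing down, gripper open.
Joint ranges: [-2.62, 2.62], [-0.44, 2.09], [-1.27, 1.32], [0.08, 2.57], [-1.32, 4.46], [0.12, 2], [-2.74, 2.74]. Speed limits (rad/s): [2.22, 2.22, 3.01, 3.01, 3.14, 3.14, 3.14].

INTERFACE

Orientations are given as a rotation vector (axis times angle).
In Python, from cell import sensors, vision, arm, nets gives the robot as it stands.
- The arm moves only by the shell command python3 -m handwheel 'ROWS' [FORCE]. ROWS is JSON, a list of rows, each an object of numbers: "tx", "ty", "tz": the shift along the tool's x, y, z in cm; "wx", "wy", "wz": the turn, a rotation vector about the tool's x, y, z in degrees; "claw": the opening, from 0 (shut) to 1 (fully open). A call has 1 to 12 rows; each row is the pose to reach, as a shift and turn from the pose commanded when the call began, along the tool's axes at that moment; what a row does not reach only later rows make up. A row lasts 1/12 s, in which the tool goes at most 41.7 mm and 7.16 degrees, less where a joint would pass 70% of its speed; a pose out of reach is approached as far as the arm can. A call with a gripper value outside its range is refused whole. The fingers move at their own pace and stop on an object; FORCE is the grip in N (left out, the last holds). Time passes only in rows, so rows that repeat a pose let the fingers close. It gives the time, the measured TCP pose, the force and the opening at its end, in the units of the state.
- sensors.observe(): the state, without advancing time (a new reading comes with each control period).
- vision.get_image(name): name is "side" or "top" or "wrist"; returns (picture, depth): 384x512x3 uint8, blue, green, red; 384x512 float32, m along the optical axis (not along the pixel's ray), 0 where there is no reading.
- vision.camera_model(name): a dict with "K" (3x3 intrinsics, pixels), "xyz" and "attitude" of the camera in the world; the wrist camera has in their place "hand_eye" (4x4, takes a point from camera to tool coordinates, whose origin is the TCP and whose axes are the flange's). Camera axes: x right, y down, z forward; pixel columns grow to the right and rows downward; lengths in m; the calibration is good to about 2 mm. A picture is of the moment at which its call begins: read the wrist's pose just before it. camera_model takes no time and is no camera call.
- arm.sign_off(): hands the job in, once; it reports no verdict.
Trained networks look in the newest picture that a camera, given by its name, has taken for a name from the list of things; names that differ only in an ending like _2 or _b are one class to them, and where a whole thing is asked for, a point or a joint stands for the part that bears it (a point fixed in the world has none). Each returns a list of dicts, best first, with "score" (0 to 1); they miss things now and then, are a little off and sometimes report something else, mostly with a low value. They report only what shows in the picture. A call takes as long as a camera call. They do not tell look-alikes from the thing itself.
- nets.cut_out(label, camera): "region" (384x512 bool, what is visible of it) and "uv" ([column, row] in pixels, amid what is visible of it).
The state is a dict: "clock": time; "joints": joint angles; "dq": joint speeds; "joint_efforts": joint torques, N m; "position": TCP position; "ee_rot": TCP orientation; "force": force on the tool from outside, world axes, zero at the start; "ft_torque": the same for the moment, N m; "width": opening from 0.0 (shut) to 1.0 (fully open).
Only numpy, scipy, OpenCV 4.12 (cv2) and the standard library are available. Lean on these libraries where they do the work, as an engineer would, in place of code of your own. Each camera call takes 0.05 s, during which the arm holds its last target.

## Working session

There is one attempt and no reset: what is moved stays moved. The work goes in short steps, Python scripts to look and compute and a shell command to move; the robot and the scene stay as the last step left them, time stands still between calls to the robot, and variables do not carry over. Pictures are saved under pics/ and viewed, and the job is handed in when it is done.

```bash
ls; mkdir -p pics
cat > h.py <<'E'
import numpy as np, cv2
from scipy.spatial.transform import Rotation as R
from cell import sensors, vision, arm, nets
def campose(name,st=None):
    m=vision.camera_model(name)
    if name=="wrist":
        st=st or sensors.observe()
        T=np.eye(4);T[:3,:3]=R.from_rotvec(st["ee_rot"]).as_matrix();T[:3,3]=st["position"]
        T=T@np.array(m["hand_eye"])
    else:
        T=np.eye(4);a=np.array(m["attitude"])
        T[:3,:3]=a if a.shape==(3,3) else R.from_rotvec(a).as_matrix()
        T[:3,3]=m["xyz"]
    return np.array(m["K"]),T
def cloud(K,T,d):
    v,u=np.mgrid[:d.shape[0],:d.shape[1]]
    p=np.stack([(u-K[0,2])/K[0,0]*d,(v-K[1,2])/K[1,1]*d,d],-1)
    w=p@T[:3,:3].T+T[:3,3]
    w[d<=0]=np.nan
    return w
def shot(name,fn=None):
    K,T=campose(name); im,d=vision.get_image(name)
    if fn: cv2.imwrite("pics/"+fn,im)
    return im,d,cloud(K,T,d),K,T
def proj(K,T,p):
    q=(np.asarray(p)-T[:3,3])@T[:3,:3]
    return q[:2]/q[2]*[K[0,0],K[1,1]]+K[:2,2]
E
python3 - <<'E'
from h import *
for n in("side","top","wrist"):
    print(n,vision.camera_model(n))
    im,d,w,K,T=shot(n,n+"0.png"); np.savez("/tmp/%s0.npz"%n,im=im,d=d,w=w)
print(sensors.observe())
E
```

```text
pics
side {'K': array([[433.05370595,   0.        , 249.93603993],
       [  0.        , 433.05370595, 190.05465447],
       [  0.        ,   0.        ,   1.        ]]), 'xyz': array([ 0.26031207, -0.82286927,  1.14509814]), 'attitude': array([-2.41345029,  0.40467145, -0.12311689])}
top {'K': array([[489.12642899,   0.        , 267.080874  ],
       [  0.        , 489.12642899, 188.95058462],
       [  0.        ,   0.        ,   1.        ]]), 'xyz': array([0.45413721, 0.04081399, 1.89795929]), 'attitude': array([-2.19587296,  2.20515362, -0.05979855])}
wrist {'K': array([[334.36046601,   0.        , 256.70844483],
       [  0.        , 334.36046601, 196.24346138],
       [  0.        ,   0.        ,   1.        ]]), 'hand_eye': array([[ 5.35051656e-04, -9.59648881e-01, -2.81200533e-01,
         7.67336797e-02],
       [ 9.99999640e-01,  3.28199695e-04,  7.82697639e-04,
        -6.78145669e-04],
       [-6.58824984e-04, -2.81200851e-01,  9.59648711e-01,
        -1.75794079e-01],
       [ 0.00000000e+00,  0.00000000e+00,  0.00000000e+00,
         1.00000000e+00]])}
{'clock': 0.15, 'joints': array([-1.3976089 ,  0.43505933,  0.02498912,  1.57387176, -0.0116021 ,
        1.1340193 , -0.07512657]), 'dq': array([-0.00012764, -0.00230415, -0.00021543, -0.00240711, -0.00059827,
        0.00032212,  0.00064077]), 'joint_efforts': array([ 1.64253150e-03, -6.68265080e+01,  9.85667557e-01, -3.14694393e+01,
       -6.05033711e-02,  3.92540137e-02,  9.00617965e-05]), 'position': array([0.17013356, 0.60097033, 0.207334  ]), 'ee_rot': array([-4.31997517e-01, -3.11169610e+00,  1.90308486e-03]), 'force': array([ 0.19977616, -1.01290063, -1.19699263]), 'ft_torque': array([ 0.01417668, -0.00537293, -0.0162437 ]), 'width': 1.000061534984606}
```

View pics/top0.png

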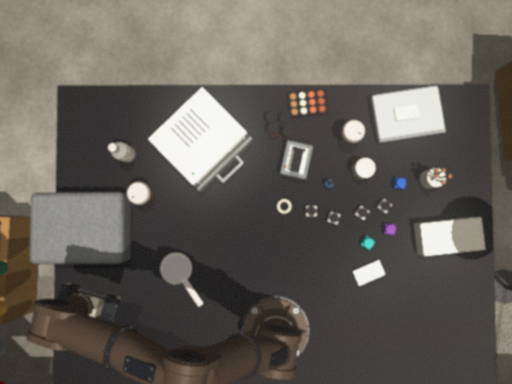

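View pics/side0.png

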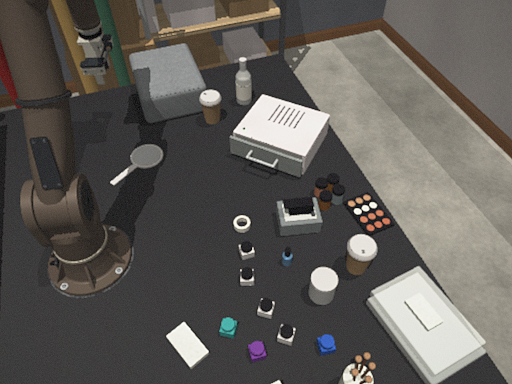

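Run:
```python
from h import *
z=np.load("/tmp/top0.npz"); im=z["im"]; s=np.load("/tmp/side0.npz")["im"]
cv2.imwrite("pics/c1.png",cv2.resize(im[130:260,255:415],None,fx=5,fy=4.6,interpolation=cv2.INTER_CUBIC))
cv2.imwrite("pics/c2.png",cv2.resize(s[175:365,210:370],None,fx=4,fy=3.1,interpolation=cv2.INTER_CUBIC))
for n in ("top","side"):
    vision.get_image(n)
    K,T=campose(n); 
    w=np.load("/tmp/%s0.npz"%n)["w"]
    for lab in ("pot1_center","sanitiser","drawer_handle","guard_grip","toggle_tip","polish","tub","tape","cup1"):
        for r in nets.cut_out(lab,n)[:8]:
            P=w[r["region"]]; 
            if r["score"]>.2: print(n,lab,round(r["score"],2),np.round(r["uv"]),r["region"].sum(),np.round(np.nanmedian(P,0),3),np.round(np.nanmax(P[:,2]),3))
```

```text
top sanitiser 0.96 [198. 141.] 5722 [0.726 0.272 0.094] 0.113
top drawer_handle 0.69 [225. 165.] 907 [0.633 0.186 0.054] 0.104
top drawer_handle 0.32 [200. 142.] 5622 [0.727 0.273 0.094] 0.113
top guard_grip 0.76 [298. 160.] 209 [ 0.65  -0.082  0.105] 0.118
top tub 0.95 [363. 167.] 359 [ 0.618 -0.33   0.086] 0.101
top tape 0.58 [287. 202.] 97 [ 0.482 -0.042  0.022] 0.035
top tape 0.35 [297. 162.] 181 [ 0.646 -0.082  0.105] 0.118
top cup1 0.86 [141. 191.] 437 [0.53  0.495 0.117] 0.13
side pot1_center 0.49 [245. 276.] 235 [ 0.427 -0.24   0.035] 0.049
side pot1_center 0.38 [326. 287.] 874 [ 0.607 -0.352  0.084] 0.094
side pot1_center 0.37 [298. 205.] 463 [ 0.645 -0.095  0.103] 0.109
side sanitiser 0.61 [277. 134.] 5265 [0.711 0.241 0.091] 0.101
side drawer_handle 0.71 [268. 157.] 1500 [0.639 0.182 0.058] 0.095
side guard_grip 0.93 [298. 205.] 445 [ 0.646 -0.095  0.103] 0.109
side toggle_tip 0.42 [298. 216.] 1476 [ 0.639 -0.108  0.059] 0.109
side polish 0.49 [287. 257.] 154 [ 0.557 -0.219  0.038] 0.077
side tub 0.85 [322. 284.] 855 [ 0.607 -0.352  0.084] 0.094
side tub 0.68 [246. 277.] 250 [ 0.426 -0.238  0.034] 0.049
side cup1 0.58 [208. 105.] 597 [0.518 0.474 0.092] 0.122
side cup1 0.46 [245. 251.] 210 [ 0.454 -0.153  0.034] 0.046
```

View pics/c1.png

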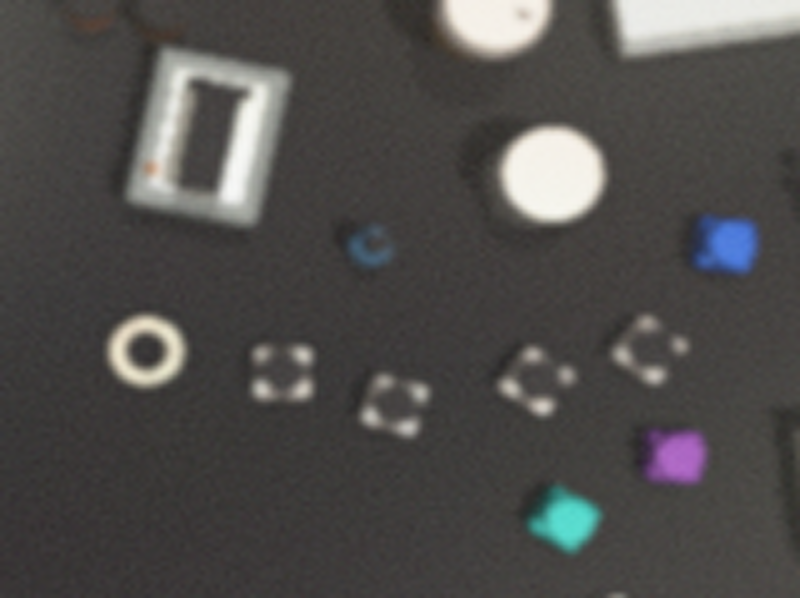

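View pics/c2.png

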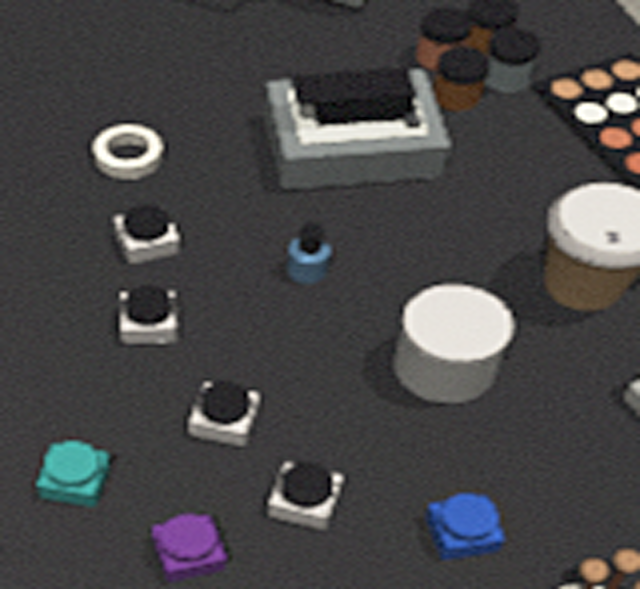

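The images show four white pots with black lids, at top pixels (311,211), (334,217), (362,212) and (385,206). The look-alikes are the turquoise jar (368,242), the purple (390,229) and the blue (400,183), plus the round amber and grey jars by the switch box. By the description, the four white and black ones are the right pots. The polish is at (329,183), the tub at (364,167), the tape at (284,206) and cup1 at (139,193).

Next I'll measure the poses.

Run:
```python
from h import *
t=np.load("/tmp/top0.npz"); s=np.load("/tmp/side0.npz")
def rect(P,lab):
    r=cv2.minAreaRect(P[:,:2].astype(np.float32)*1000)
    print(lab,len(P),np.round(r[0],1),np.round(r[1],1),round(r[2],1),"z",np.round(np.nanpercentile(P[:,2],[2,50,98]),3))
for n,c in(("top",t),("side",s)):
    w=c["w"].reshape(-1,3); w=w[~np.isnan(w[:,0])]
    for i,(x,y) in enumerate([(.46,-.14),(.445,-.205),(.46,-.31),(.475,-.385)]): 
        pass
    # cluster
    m=(w[:,0]>.3)&(w[:,0]<.55)&(w[:,1]<-.1)&(w[:,1]>-.5)&(w[:,2]>.012)&(w[:,2]<.07)
    P=w[m]; g=np.zeros((500,600),np.uint8); g[((P[:,0]-.2)*1000).astype(int),((P[:,1]+.6)*1000).astype(int)]=255
    g=cv2.morphologyEx(g,cv2.MORPH_CLOSE,np.ones((7,7)))
    k,l,st,ce=cv2.connectedComponentsWithStats(g)
    for j in range(1,k):
        if st[j,4]<300: continue
        Q=P[l[((P[:,0]-.2)*1000).astype(int),((P[:,1]+.6)*1000).astype(int)]==j]; rect(Q,n+" pot")
        L=Q[Q[:,2]>.039]; print("   lid",np.round(L.mean(0),4) if len(L) else None)
    m=(abs(w[:,2]-.095)<.012)&(w[:,0]>.5)&(w[:,1]>.05)&(w[:,1]<.42); rect(w[m],n+" roof")
    m=(abs(w[:,2]-.06)<.008)&(w[:,0]>.5)&(w[:,1]>-.2)&(w[:,1]<0.05); rect(w[m],n+" box")
    m=(w[:,2]>.08)&(w[:,0]>.5)&(w[:,1]>-.2)&(w[:,1]<0.05)&(w[:,0]<.75); rect(w[m],n+" cover")
    m=(w[:,2]>.03)&(w[:,0]>.5)&(w[:,1]>-.26)&(w[:,1]<-.18)&(w[:,0]<.65); rect(w[m],n+" polish")
```

```text
top pot 120 [ 339.3 -355.3] [43. 40.] 58.0 z [0.016 0.039 0.051]
   lid [ 0.3391 -0.3546  0.0449]
top pot 123 [ 392.  -439.4] [40.5 38.5] 88.2 z [0.015 0.038 0.05 ]
   lid [ 0.3917 -0.4399  0.0445]
top pot 114 [ 434.9 -225.8] [39.6 39.9] 71.7 z [0.018 0.04  0.052]
   lid [ 0.4346 -0.226   0.0446]
top pot 113 [ 453.8 -334.8] [39.5 39.8] 54.7 z [0.014 0.039 0.051]
   lid [ 0.4534 -0.3345  0.0444]
top pot 120 [ 462.2 -138.3] [41.6 38.4] 89.5 z [0.017 0.039 0.05 ]
   lid [ 0.4619 -0.1408  0.0442]
top pot 121 [ 478.4 -421.5] [40.4 39.9] 50.4 z [0.013 0.038 0.051]
   lid [ 0.4807 -0.4222  0.0447]
top roof 4877 [732.  275.9] [270.9 280. ] 44.1 z [0.086 0.095 0.104]
top box 962 [715.4 -66. ] [282.3 142.2] 16.4 z [0.053 0.06  0.067]
top cover 234 [649.9 -82.2] [34.1 92.1] 77.0 z [0.096 0.105 0.114]
top polish 50 [ 566.5 -209.7] [27.5 27. ] 1.9 z [0.031 0.045 0.079]
side pot 264 [ 332.4 -358.5] [39.8 40.9] 58.3 z [0.013 0.039 0.047]
   lid [ 0.3328 -0.358   0.0429]
side pot 280 [ 385.1 -443.4] [39.2 39.9] 86.2 z [0.014 0.041 0.047]
   lid [ 0.385  -0.4429  0.0433]
side pot 208 [ 429.  -230.9] [40.6 37.5] 70.9 z [0.013 0.04  0.047]
   lid [ 0.4277 -0.2298  0.0432]
side pot 244 [ 447.1 -338.7] [39.1 40.9] 56.8 z [0.013 0.04  0.046]
   lid [ 0.4473 -0.3389  0.0429]
side pot 202 [ 454.7 -144.7] [39.5 40.3] 1.2 z [0.014 0.038 0.046]
   lid [ 0.4559 -0.1433  0.0426]
side pot 265 [ 472.8 -425.4] [40.8 39.9] 52.2 z [0.015 0.04  0.048]
   lid [ 0.4728 -0.4255  0.0434]
side roof 3671 [724.4 273.6] [276.1 284.8] 44.9 z [0.085 0.093 0.098]
side box 1101 [709.2 -68.7] [286.8 146.7] 16.3 z [0.053 0.058 0.064]
side cover 381 [643.  -84.5] [39.  92.2] 78.3 z [0.083 0.104 0.108]
side polish 106 [ 559.1 -214.6] [25.2 26.7] 67.0 z [0.031 0.043 0.075]
```

```bash
cat >> h.py <<'E'
def go(x,y,z,yaw,wd=None):
    """print shift (cm) and turn(deg) to tool-down pose with tool y axis at yaw deg (mod 180)"""
    st=sensors.observe(); R0=R.from_rotvec(st["ee_rot"]).as_matrix()
    best=None
    for a in (yaw,yaw+180):
        a=np.radians(a); Y=np.array([np.cos(a),np.sin(a),0]); Z=np.array([0,0,-1.]); X=np.cross(Y,Z)
        Rt=np.stack([X,Y,Z],1); rv=R.from_matrix(R0.T@Rt).as_rotvec()
        if best is None or np.linalg.norm(rv)<np.linalg.norm(best): best=rv
    t=R0.T@(np.array([x,y,z])-st["position"])*100
    wz=np.degrees(best)
    print("go t(cm)",np.round(t,2),"w(deg)",np.round(wz,2),"rows>=",int(np.ceil(max(np.linalg.norm(t)/4.17,np.linalg.norm(wz)/7.16)))+1)
def st():
    s=sensors.observe(); M=R.from_rotvec(s["ee_rot"]).as_matrix()
    print("t",round(s["clock"],2),"p",np.round(s["position"],4),"yawY",round(np.degrees(np.arctan2(M[1,1],M[0,1])),2),"tilt",round(np.degrees(np.arccos(-M[2,2])),2),"w",round(s["width"],3),"F",np.round(s["force"],1),"j",np.round(s["joints"],2))
E
python3 -m handwheel '[{"tz":-5},{"tz":-10},{"tz":-14},{"tz":-14}]'; python3 -c "
from h import *
st();go(.6,.1,.35,45)"
```

```text
t 1.15 p [0.1702 0.6014 0.208 ] yawY 74.19 tilt 0.0 w 0.998 F [-0.   0.5  0.6] j [-1.4   0.43  0.03  1.57 -0.01  1.13 -0.08]
go t(cm) [-55.01 -36.53 -14.2 ] w(deg) [ 0.    0.   29.19] rows>= 18invalid input
```

```bash
python3 -m handwheel '[{"tx":0,"ty":0,"tz":-5,"wx":0,"wy":0,"wz":0,"claw":1},{"tx":0,"ty":0,"tz":-10,"wx":0,"wy":0,"wz":0,"claw":1},{"tx":0,"ty":0,"tz":-14,"wx":0,"wy":0,"wz":0,"claw":1},{"tx":0,"ty":0,"tz":-14,"wx":0,"wy":0,"wz":0,"claw":1}]'; python3 -c "
from h import *
st();go(.6,.1,.35,45)"
```

```text
clock: 1.48
position: [0.1706, 0.603, 0.3546]
ee_rot: [0.432, 3.111, 0.013]
force: [-0.1, 0.0, -0.6]
width: 1.001
t 1.48 p [0.1706 0.603  0.3546] yawY 74.19 tilt 0.47 w 1.001 F [-0.1  0.  -0.6] j [-1.41  0.36  0.04  1.33 -0.01  1.44 -0.07]
go t(cm) [-55.02 -36.7    0.12] w(deg) [ 0.45 -0.16 29.19] rows>= 17
```

```bash
python3 -m handwheel '[{"tx":-55,"ty":-36.7,"tz":0,"wz":29.2,"claw":1},{"tx":-55,"ty":-36.7,"tz":0,"wz":29.2,"claw":1},{"tx":-55,"ty":-36.7,"tz":0,"wz":29.2,"claw":1},{"tx":-55,"ty":-36.7,"tz":0,"wz":29.2,"claw":1},{"tx":-55,"ty":-36.7,"tz":0,"wz":29.2,"claw":1},{"tx":-55,"ty":-36.7,"tz":0,"wz":29.2,"claw":1},{"tx":-55,"ty":-36.7,"tz":0,"wz":29.2,"claw":1},{"tx":-55,"ty":-36.7,"tz":0,"wz":29.2,"claw":1}]'; echo; python3 -m handwheel '[{"tx":0,"ty":0,"tz":0,"wx":0,"wy":0,"wz":0}]'; python3 -c "
from h import *
st();go(.6,.1,.35,45)"
```

```text
t 1.48 p [0.1706 0.603  0.3546] yawY 74.19 tilt 0.47 w 1.001 F [-0.1  0.  -0.6] j [-1.41  0.36  0.04  1.33 -0.01  1.44 -0.07]
go t(cm) [-55.02 -36.7    0.12] w(deg) [ 0.45 -0.16 29.19] rows>= 17invalid input
invalid input
```

```bash
python3 -m handwheel '[{"tx":-55,"ty":-36.7,"tz":0,"wx":0,"wy":0,"wz":29.2,"claw":1},{"tx":-55,"ty":-36.7,"tz":0,"wx":0,"wy":0,"wz":29.2,"claw":1},{"tx":-55,"ty":-36.7,"tz":0,"wx":0,"wy":0,"wz":29.2,"claw":1},{"tx":-55,"ty":-36.7,"tz":0,"wx":0,"wy":0,"wz":29.2,"claw":1},{"tx":-55,"ty":-36.7,"tz":0,"wx":0,"wy":0,"wz":29.2,"claw":1},{"tx":-55,"ty":-36.7,"tz":0,"wx":0,"wy":0,"wz":29.2,"claw":1},{"tx":-55,"ty":-36.7,"tz":0,"wx":0,"wy":0,"wz":29.2,"claw":1},{"tx":-55,"ty":-36.7,"tz":0,"wx":0,"wy":0,"wz":29.2,"claw":1},{"tx":-55,"ty":-36.7,"tz":0,"wx":0,"wy":0,"wz":29.2,"claw":1},{"tx":-55,"ty":-36.7,"tz":0,"wx":0,"wy":0,"wz":29.2,"claw":1},{"tx":-55,"ty":-36.7,"tz":0,"wx":0,"wy":0,"wz":29.2,"claw":1},{"tx":-55,"ty":-36.7,"tz":0,"wx":0,"wy":0,"wz":29.2,"claw":1}]' ; python3 -c "
from h import *
st();go(.6,.1,.35,45)"
```

```text
clock: 2.48
position: [0.4957, 0.2193, 0.3483]
ee_rot: [1.202, 2.902, 0.001]
force: [0.2, 1.1, 1.3]
width: 1.001
t 2.48 p [0.4957 0.2193 0.3483] yawY 45.01 tilt 0.05 w 1.001 F [0.2 1.1 1.3] j [-0.82  0.21  0.39  1.57 -0.08  1.38  0.36]
go t(cm) [-15.81  -1.07  -0.17] w(deg) [ 0.05 -0.    0.01] rows>= 5
```

```bash
python3 -m handwheel '[{"tx":-15.8,"ty":-1,"tz":0,"wx":0,"wy":0,"wz":0,"claw":0.24},{"tx":-15.8,"ty":-1,"tz":0,"wx":0,"wy":0,"wz":0,"claw":0.24},{"tx":-15.8,"ty":-1,"tz":0,"wx":0,"wy":0,"wz":0,"claw":0.24},{"tx":-15.8,"ty":-1,"tz":0,"wx":0,"wy":0,"wz":0,"claw":0.24},{"tx":-15.8,"ty":-1,"tz":0,"wx":0,"wy":0,"wz":0,"claw":0.24},{"tx":-15.8,"ty":-1,"tz":0,"wx":0,"wy":0,"wz":0,"claw":0.24}]' ; python3 -c "
from h import *
st()
im,d,w,K,T=shot('wrist','w1.png'); np.savez('/tmp/w1.npz',im=im,d=d,w=w)
for lab in ('drawer_handle','sanitiser'):
  for r in nets.cut_out(lab,'wrist')[:3]:
    P=w[r['region']]; print(lab,r['score'],r['uv'],np.round(np.nanmedian(P,0),4))
"
```

```text
clock: 2.98
position: [0.6003, 0.0998, 0.3475]
ee_rot: [1.209, 2.9, -0.002]
force: [-0.1, 1.3, 0.2]
width: 0.617
t 2.98 p [0.6003 0.0998 0.3475] yawY 44.74 tilt 0.06 w 0.617 F [-0.1  1.3  0.2] j [-0.58  0.34  0.47  1.41 -0.15  1.42  0.67]
drawer_handle 0.8 [324.6, 119.1] [0.6262 0.1959 0.0635]
sanitiser 0.78 [413.7, 121.2] [0.703  0.2711 0.0939]
sanitiser 0.34 [324.3, 120.5] [0.626  0.1961 0.0632]
```

View pics/w1.png

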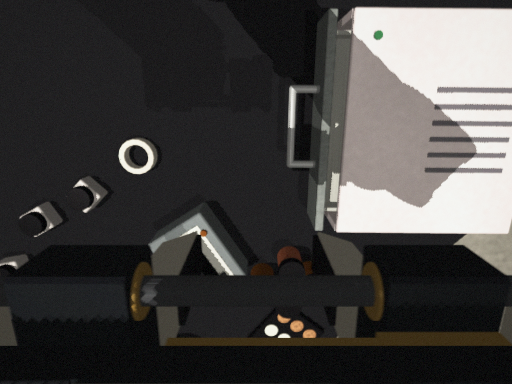

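Run:
```python
from h import *
z=np.load('/tmp/w1.npz'); w=z['w']
m=np.zeros(w.shape[:2],bool); m[86:168,286:318]=1
m&=(w[...,2]>.045)&(w[...,2]<.085)
P=w[m]; c=P[:,:2]
# bar only: cols 286-298
b=m.copy(); b[:,298:]=0; b[:92]=0;b[161:]=0
B=w[b]; mu=np.median(B,0); u,s,vt=np.linalg.svd(B[:,:2]-B[:,:2].mean(0)); print("bar",len(B),np.round(B.mean(0),4),vt[0],np.degrees(np.arctan2(vt[0][1],vt[0][0])), np.percentile(B[:,2],[5,50,95]))
e=w[86:168,286:298][(w[86:168,286:298,2]>.045)][:,:2]@vt[0]; print("extent",e.min(),e.max(),"mid along",(e.min()+e.max())/2, "cent",B[:,:2].mean(0)@vt[0])
# roof edges
r=(np.abs(w[...,2]-.095)<.01); r[:,:330]=0; r[240:]=0
Q=w[r]; 
rows=np.arange(40,225,10); E=[]
for v in rows:
    cs=np.where(r[v])[0]; E.append(w[v,cs.min()])
E=np.array(E); d=E[:,:2]; u,s,vt2=np.linalg.svd(d-d.mean(0)); print("front edge",np.round(d.mean(0),4),np.degrees(np.arctan2(vt2[0][1],vt2[0][0])),s)
for nm,f in(("top",np.min),("bot",np.max)):
    E=np.array([w[f(np.where(r[:,c])[0]),c] for c in range(370,500,10)]); d=E[:,:2]; u,s,vt2=np.linalg.svd(d-d.mean(0)); print(nm,np.round(E.mean(0),4),np.degrees(np.arctan2(vt2[0][1],vt2[0][0])),s[1])
```

```text
bar 514 [0.6033 0.1601 0.0649] [ 0.69456475 -0.7194302 ] -46.00745652573966 [0.06231985 0.06508834 0.06687482]
extent 0.252797493477555 0.36040651347199254 mid along 0.30660200347477373 cent 0.3038054426393818
front edge [0.6472 0.1945] -38.2591482469431 [0.30415402 0.02268982]
top [0.6177 0.3641 0.0929] 44.295924522581224 0.0014670552013899283
bot [0.8415 0.1953 0.0939] 44.41121641613018 0.0019298394660838417
```

```bash
python3 -c "
from h import *
go(.605,.158,.12,44.2)"
```

```text
go t(cm) [ 3.37  4.27 22.79] w(deg) [ 0.02 -0.05  0.9 ] rows>= 7
```

```bash
python3 -m handwheel '[{"tx":3.4,"ty":4.3,"tz":10,"wx":0,"wy":0,"wz":0.6,"claw":0.21},{"tx":3.4,"ty":4.3,"tz":10,"wx":0,"wy":0,"wz":0.6,"claw":0.21},{"tx":3.4,"ty":4.3,"tz":16,"wx":0,"wy":0,"wz":0.6,"claw":0.21},{"tx":3.4,"ty":4.3,"tz":19,"wx":0,"wy":0,"wz":0.6,"claw":0.21},{"tx":3.4,"ty":4.3,"tz":22.5,"wx":0,"wy":0,"wz":0.6,"claw":0.21},{"tx":3.4,"ty":4.3,"tz":22.5,"wx":0,"wy":0,"wz":0.6,"claw":0.21},{"tx":3.4,"ty":4.3,"tz":22.5,"wx":0,"wy":0,"wz":0.6,"claw":0.21},{"tx":3.4,"ty":4.3,"tz":22.5,"wx":0,"wy":0,"wz":0.6,"claw":0.21}]' ; python3 -c "
from h import *
st();go(.605,.158,.059,44.2)
im,d,w,K,T=shot('wrist','w2.png');print(d[250:380:20,256])
"
```

```text
clock: 3.8
position: [0.6045, 0.158, 0.1226]
ee_rot: [-1.214, -2.895, 0.002]
force: [-0.0, -0.3, 0.8]
width: 0.214
t 3.8 p [0.6045 0.158  0.1226] yawY 44.52 tilt 0.15 w 0.214 F [-0.  -0.3  0.8] j [-0.61  0.53  0.4   1.7  -0.24  0.97  0.65]
go t(cm) [-0.05  0.05  6.36] w(deg) [-0.12 -0.09  0.32] rows>= 3
[0.25534534 0.         0.08571174 0.34691387 0.3520825  0.0700823
 0.06513979]
```

View pics/w2.png

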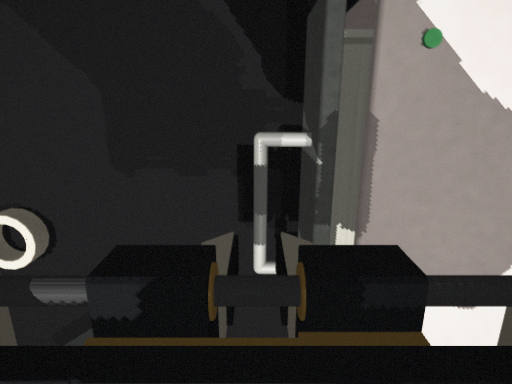

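Run:
```python
from h import *
K,T=campose('wrist')
for z in(.1086,.065,.057): print(z,proj(K,T,(.6045,.158,z)))
im,d,w,K,T=shot('wrist')
B=w[150:235,254:268]; B=B[(B[...,2]>.055)&(B[...,2]<.075)]; print(B.mean(0))
```

```text
0.1086 [256.27479771 225.80719019]
0.065 [256.269458   204.18241807]
0.057 [256.26866885 200.98649931]
[0.59953377 0.16594341 0.06518892]
```

```bash
python3 -m handwheel '[{"tx":0,"ty":0.25,"tz":2,"wx":0,"wy":0,"wz":0.2,"claw":0.21},{"tx":0,"ty":0.25,"tz":4.5,"wx":0,"wy":0,"wz":0.2,"claw":0.21},{"tx":0,"ty":0.25,"tz":6.3,"wx":0,"wy":0,"wz":0.2,"claw":0.21},{"tx":0,"ty":0.25,"tz":6.3,"wx":0,"wy":0,"wz":0.2,"claw":0.21},{"tx":0,"ty":0.25,"tz":6.3,"wx":0,"wy":0,"wz":0.2,"claw":0.0},{"tx":0,"ty":0.25,"tz":6.3,"wx":0,"wy":0,"wz":0.2,"claw":0.0},{"tx":0,"ty":0.25,"tz":6.3,"wx":0,"wy":0,"wz":0.2,"claw":0.0},{"tx":0,"ty":0.25,"tz":6.3,"wx":0,"wy":0,"wz":0.2,"claw":0.0}]' 15; python3 -c "
from h import *
st()"
```

```text
clock: 4.57
position: [0.6087, 0.1588, 0.0617]
ee_rot: [1.222, 2.892, 0.003]
force: [0.6, 0.1, 0.2]
width: 0.008
t 4.57 p [0.6087 0.1588 0.0617] yawY 44.2 tilt 0.16 w 0.008 F [0.6 0.1 0.2] j [-0.59  0.6   0.37  1.74 -0.28  0.84  0.68]
```

```bash
python3 -c "
from h import *
im,d,w,K,T=shot('wrist','w3.png')"
```

```text
(no output)
```

View pics/w3.png

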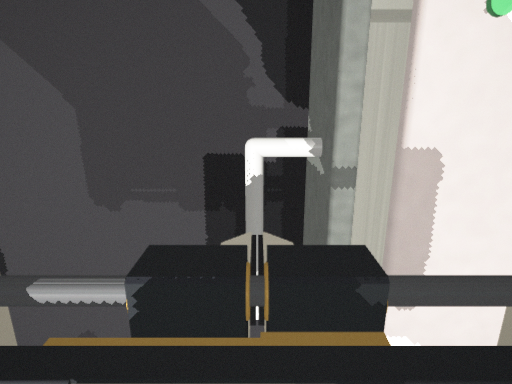

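```bash
python3 -c "
from h import *
print(arm.tip_reach,[a for a in dir(arm) if a[0]!='_'])
im,d,w,K,T=shot('wrist')
for p in [(240,250),(275,250),(250,245),(265,245),(256,200),(250,150)]: print(p,np.round(d[p[1],p[0]],4),np.round(w[p[1],p[0]],4))
for n in('side','top'):
  im,d,w,K,T=shot(n); 
  u=proj(K,T,(.609,.159,.06)).astype(int);print(n,u)
  c=im[u[1]-40:u[1]+40,u[0]-50:u[0]+50]; cv2.imwrite('pics/%s4.png'%n,cv2.resize(c,None,fx=7,fy=7,interpolation=cv2.INTER_CUBIC))
"
```

```text
0.014 ['PlanningError', 'sign_off', 'tip_reach']
(240, 250) 0.0916 [0.579  0.181  0.1533]
(275, 250) 0.0925 [0.5862 0.1874 0.1525]
(250, 245) 0.1545 [0.5977 0.164  0.0952]
(265, 245) 0.1545 [0.6027 0.1689 0.0952]
(256, 200) 0.1793 [0.5909 0.1751 0.0656]
(250, 150) 0.1716 [0.5699 0.1922 0.0657]
side [260 160]
top [232 171]
```

View pics/side4.png

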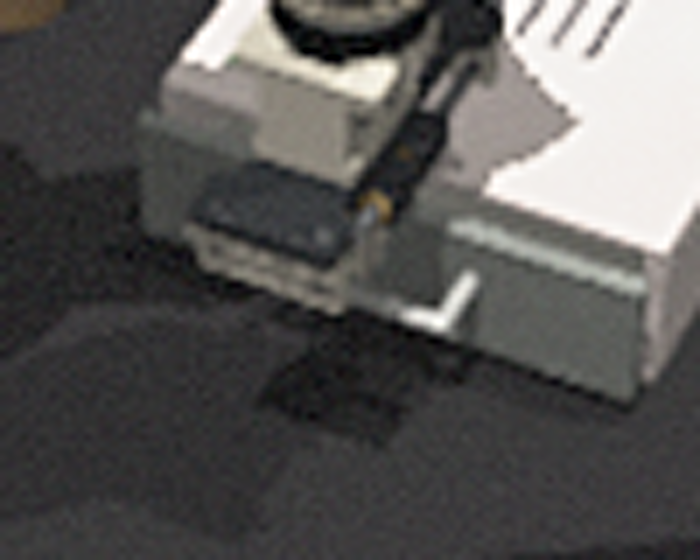

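```bash
python3 -c "
from h import *
z=np.load('/tmp/w1.npz');d=z['d'];im=z['im']
cv2.imwrite('pics/f1.png',cv2.resize(im[220:384],None,fx=1.5,fy=1.5)*1)
m=np.array(vision.camera_model('wrist')['hand_eye']);K=np.array(vision.camera_model('wrist')['K'])
T=m; w=cloud(K,T,d)
n=(d>0)&(d<.25)
print(np.nanmax(w[n],0),np.nanmin(w[n],0))
for c in (170,190,325,345):
  for r in range(230,384,8):
    if n[r,c]: print((c,r),np.round(w[r,c]*1000),im[r,c])
" | head -90
```

```text
[ 0.03746573  0.07942969 -0.01668618] [-0.01126946 -0.081338   -0.12722371]
(170, 246) [ 11. -41. -34.] [68 76 80]
(170, 254) [ 11. -39. -42.] [61 69 73]
(170, 262) [ 11. -37. -50.] [63 72 73]
(170, 270) [ 11. -35. -58.] [64 69 74]
(170, 278) [ 30. -24. -96.] [31 28 30]
(170, 286) [ 30. -23. -99.] [31 29 31]
(170, 294) [  28.  -23. -100.] [33 32 32]
(170, 302) [  26.  -23. -101.] [29 29 27]
(170, 310) [  4. -32. -73.] [57 64 69]
(170, 318) [  3. -31. -76.] [61 70 71]
(170, 326) [ -0. -31. -76.] [56 65 67]
(170, 334) [ -4. -31. -76.] [59 67 71]
(170, 342) [  22.  -21. -111.] [24 47 63]
(170, 350) [  25.  -19. -117.] [12 12 13]
(170, 358) [  25.  -19. -120.] [8 8 8]
(170, 366) [  25.  -18. -121.] [11 13 10]
(170, 374) [  25.  -18. -123.] [16 15 16]
(170, 382) [  25.  -17. -125.] [10 11  3]
(190, 238) [ 11. -33. -25.] [68 79 79]
(190, 246) [ 11. -32. -34.] [59 65 70]
(190, 254) [ 10. -31. -40.] [5 4 5]
(190, 262) [ 10. -29. -48.] [12  9 12]
(190, 270) [  7. -29. -49.] [12  7 11]
(190, 278) [ 32. -18. -99.] [30 29 31]
(190, 286) [ 29. -18. -99.] [28 29 28]
(190, 294) [  28.  -18. -101.] 
[... 975 characters left out ...]
-35.] [60 69 71]
(345, 254) [ 11.  38. -43.] [62 68 73]
(345, 262) [ 11.  36. -51.] [63 71 76]
(345, 270) [ 11.  34. -57.] [63 71 74]
(345, 278) [ 31.  22. -98.] [27 28 28]
(345, 286) [  30.   22. -100.] [33 33 34]
(345, 294) [  29.   22. -101.] [30 30 30]
(345, 302) [  27.   22. -102.] [32 31 32]
(345, 310) [  7.  29. -77.] [61 70 72]
(345, 318) [  4.  30. -77.] [55 63 68]
(345, 326) [  1.  30. -78.] [60 68 72]
(345, 334) [ -2.  30. -78.] [58 66 70]
(345, 342) [  22.   20. -111.] [20 42 57]
(345, 350) [  26.   18. -117.] [7 8 9]
(345, 358) [  26.   17. -120.] [ 9 11 11]
(345, 366) [  25.   17. -122.] [9 8 2]
(345, 374) [  25.   16. -123.] [16 15 12]
(345, 382) [  25.   16. -126.] [11 10 11]
```

View pics/f1.png

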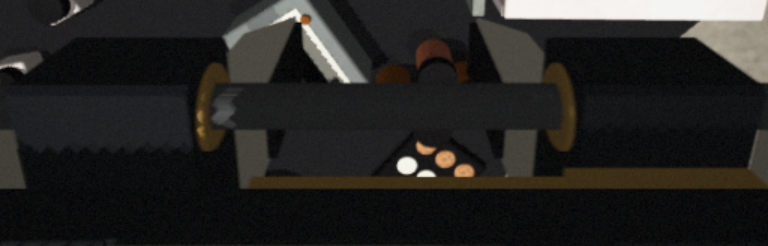

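View pics/top4.png

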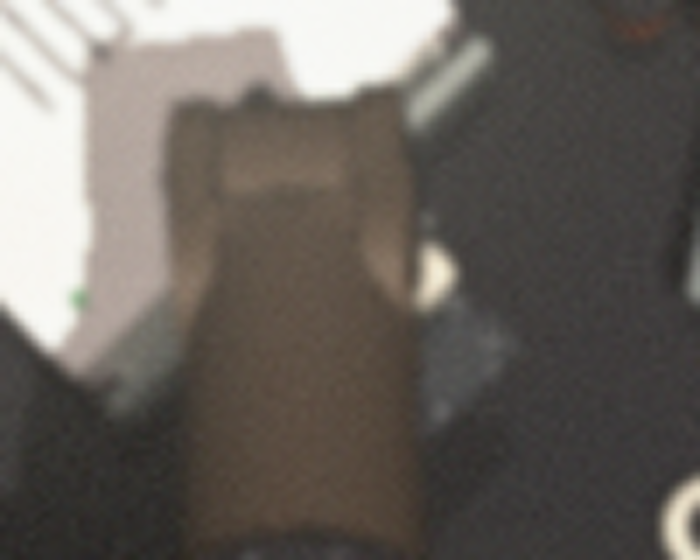

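The jaws closed fully above the bar. In the wrist depth the fingertips sit about 31 mm higher than tip_reach says. I'll open, go deeper in small steps and watch the force.

```bash
python3 -m handwheel '[{"tx":0,"ty":0,"tz":-1,"wx":0,"wy":0,"wz":0,"claw":0.2},{"tx":0,"ty":0,"tz":-1,"wx":0,"wy":0,"wz":0,"claw":0.2},{"tx":0,"ty":0,"tz":-1,"wx":0,"wy":0,"wz":0,"claw":0.2},{"tx":0,"ty":0,"tz":0,"wx":0,"wy":0,"wz":0,"claw":0.2},{"tx":0,"ty":0,"tz":0.8,"wx":0,"wy":0,"wz":0,"claw":0.2},{"tx":0,"ty":0,"tz":1.4,"wx":0,"wy":0,"wz":0,"claw":0.2},{"tx":0,"ty":0,"tz":1.4,"wx":0,"wy":0,"wz":0,"claw":0.2}]'; python3 -c "
from h import *
st(); im,d,w,K,T=shot('wrist','w5.png')"
```

```text
clock: 5.35
position: [0.6061, 0.1581, 0.0436]
ee_rot: [-1.221, -2.892, 0.004]
force: [-1.3, -0.1, -0.3]
width: 0.201
t 5.35 p [0.6061 0.1581 0.0436] yawY 44.2 tilt 0.2 w 0.201 F [-1.3 -0.1 -0.3] j [-0.58  0.63  0.36  1.75 -0.29  0.82  0.69]
```

View pics/w5.png

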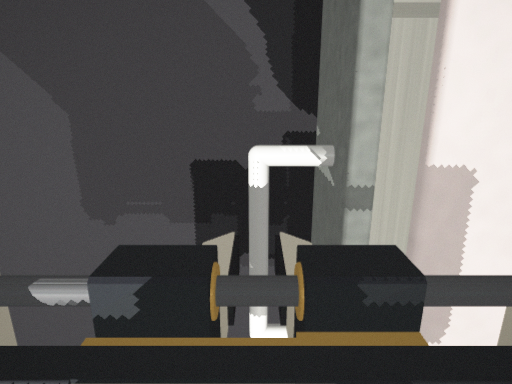

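```bash
python3 -m handwheel '[{"tx":0,"ty":0.1,"tz":0.8,"wx":0,"wy":0,"wz":0,"claw":0.2},{"tx":0,"ty":0.1,"tz":1.5,"wx":0,"wy":0,"wz":0,"claw":0.2},{"tx":0,"ty":0.1,"tz":1.5,"wx":0,"wy":0,"wz":0,"claw":0.2},{"tx":0,"ty":0.1,"tz":1.5,"wx":0,"wy":0,"wz":0,"claw":0.0},{"tx":0,"ty":0.1,"tz":1.5,"wx":0,"wy":0,"wz":0,"claw":0.0},{"tx":0,"ty":0.1,"tz":1.5,"wx":0,"wy":0,"wz":0,"claw":0.0},{"tx":0,"ty":0.1,"tz":1.5,"wx":0,"wy":0,"wz":0,"claw":0.0}]' 15; python3 -c "
from h import *
st()"
```

```text
clock: 5.98
position: [0.6082, 0.159, 0.0308]
ee_rot: [-1.223, -2.894, 0.0]
force: [-0.1, -0.6, -4.0]
width: 0.097
t 5.98 p [0.6082 0.159  0.0308] yawY 44.18 tilt 0.02 w 0.097 F [-0.1 -0.6 -4. ] j [-0.57  0.64  0.35  1.76 -0.3   0.79  0.69]
```

```bash
python3 -m handwheel '[{"tx":0,"ty":-1,"tz":0,"wx":0,"wy":0,"wz":0,"claw":0},{"tx":0,"ty":-2.5,"tz":0,"wx":0,"wy":0,"wz":0,"claw":0},{"tx":0,"ty":-4,"tz":0,"wx":0,"wy":0,"wz":0,"claw":0},{"tx":0,"ty":-5.5,"tz":0,"wx":0,"wy":0,"wz":0,"claw":0},{"tx":0,"ty":-7,"tz":0,"wx":0,"wy":0,"wz":0,"claw":0},{"tx":0,"ty":-8.5,"tz":0,"wx":0,"wy":0,"wz":0,"claw":0},{"tx":0,"ty":-10,"tz":0,"wx":0,"wy":0,"wz":0,"claw":0},{"tx":0,"ty":-11.5,"tz":0,"wx":0,"wy":0,"wz":0,"claw":0},{"tx":0,"ty":-13,"tz":0,"wx":0,"wy":0,"wz":0,"claw":0},{"tx":0,"ty":-14,"tz":0,"wx":0,"wy":0,"wz":0,"claw":0},{"tx":0,"ty":-14.8,"tz":0,"wx":0,"wy":0,"wz":0,"claw":0},{"tx":0,"ty":-14.8,"tz":0,"wx":0,"wy":0,"wz":0,"claw":0}]'; python3 -c "
from h import *
st()"
```

```text
clock: 6.98
position: [0.5082, 0.0609, 0.0324]
ee_rot: [1.214, 2.888, 0.016]
force: [21.7, 21.3, -25.1]
width: 0.231
t 6.98 p [0.5082 0.0609 0.0324] yawY 44.39 tilt 0.77 w 0.231 F [ 21.7  21.3 -25.1] j [-0.47  0.49  0.34  2.07 -0.28  0.62  0.83]
```

```bash
python3 -m handwheel '[{"tx":0,"ty":1,"tz":0,"wx":0,"wy":0,"wz":0,"claw":0.2},{"tx":0,"ty":1,"tz":0,"wx":0,"wy":0,"wz":0,"claw":0.2},{"tx":0,"ty":1,"tz":0,"wx":0,"wy":0,"wz":0,"claw":0.2}]'; python3 -c "
from h import *
st(); im,d,w,K,T=shot('wrist','w6.png'); shot('side','s6.png')"
```

```text
clock: 7.23
position: [0.5095, 0.063, 0.0313]
ee_rot: [1.222, 2.894, 0.001]
force: [-0.1, 0.1, 0.1]
width: 0.2
t 7.23 p [0.5095 0.063  0.0313] yawY 44.22 tilt 0.03 w 0.2 F [-0.1  0.1  0.1] j [-0.48  0.5   0.35  2.05 -0.28  0.64  0.82]
```

View pics/w6.png

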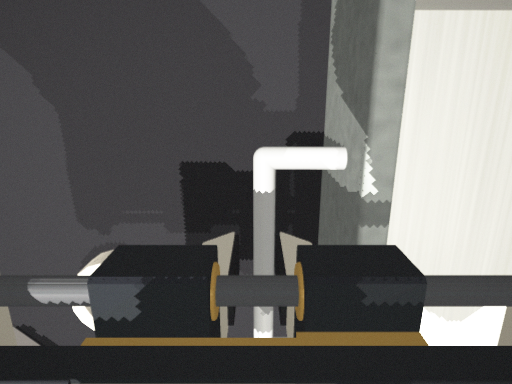

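View pics/s6.png

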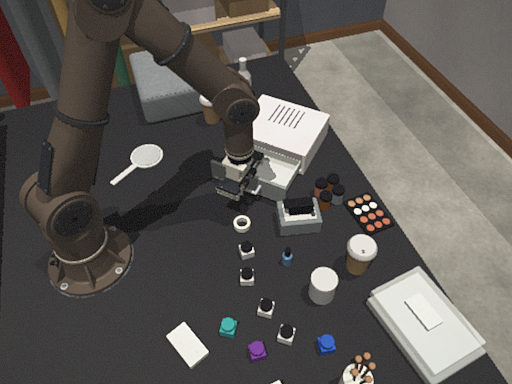

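```bash
python3 -m handwheel '[{"tx":0,"ty":0.4,"tz":-2,"wx":0,"wy":0,"wz":0,"claw":0.25},{"tx":0,"ty":0.4,"tz":-6,"wx":0,"wy":0,"wz":0,"claw":0.25},{"tx":0,"ty":0.4,"tz":-10,"wx":0,"wy":0,"wz":0,"claw":0.6},{"tx":0,"ty":0.4,"tz":-14,"wx":0,"wy":0,"wz":0,"claw":0.6},{"tx":-4,"ty":0.4,"tz":-18,"wx":0,"wy":0,"wz":0,"claw":1},{"tx":-8,"ty":0.4,"tz":-22,"wx":0,"wy":0,"wz":0,"claw":1},{"tx":-8,"ty":5,"tz":-27,"wx":0,"wy":0,"wz":0,"claw":1},{"tx":-8,"ty":5,"tz":-27,"wx":0,"wy":0,"wz":0,"claw":1},{"tx":-8,"ty":5,"tz":-27,"wx":0,"wy":0,"wz":0,"claw":1}]'; python3 -c "
from h import *
st(); im,d,w,K,T=shot('wrist','w7.png'); np.savez('/tmp/w7.npz',im=im,d=d,w=w);go(.47,-.22,.33,20);go(.4,-.35,.3,-20)"
```

```text
clock: 8.08
position: [0.6058, 0.041, 0.3068]
ee_rot: [1.219, 2.886, 0.008]
force: [-0.3, 0.4, -0.4]
width: 0.709
t 8.08 p [0.6058 0.041  0.3068] yawY 44.2 tilt 0.54 w 0.709 F [-0.3  0.4 -0.4] j [-0.49  0.35  0.48  1.5  -0.17  1.32  0.77]
go t(cm) [ -9.35 -27.76  -2.67] w(deg) [ 0.32  0.15 24.2 ] rows>= 9
go t(cm) [-13.78 -41.86   0.27] w(deg) [3.70e-01 4.00e-02 6.42e+01] rows>= 12
```

View pics/w7.png

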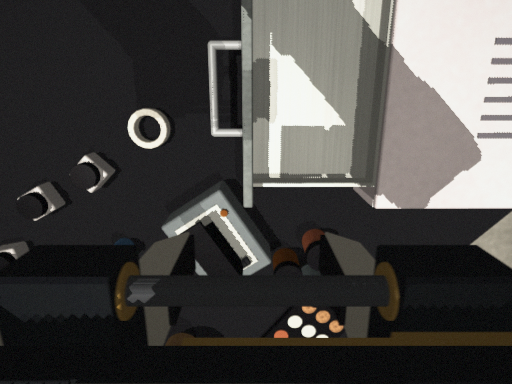

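```bash
python3 -m handwheel '[{"tx":-3,"ty":-32,"tz":-2,"wx":0,"wy":0,"wz":24,"claw":1},{"tx":-3,"ty":-32,"tz":-2,"wx":0,"wy":0,"wz":24,"claw":1},{"tx":-3,"ty":-32,"tz":-2,"wx":0,"wy":0,"wz":24,"claw":1},{"tx":-3,"ty":-32,"tz":-2,"wx":0,"wy":0,"wz":24,"claw":1},{"tx":-3,"ty":-32,"tz":-2,"wx":0,"wy":0,"wz":24,"claw":1},{"tx":-3,"ty":-32,"tz":-2,"wx":0,"wy":0,"wz":24,"claw":1},{"tx":-3,"ty":-32,"tz":-2,"wx":0,"wy":0,"wz":24,"claw":1},{"tx":-3,"ty":-32,"tz":-2,"wx":0,"wy":0,"wz":24,"claw":1},{"tx":-3,"ty":-32,"tz":-2,"wx":0,"wy":0,"wz":24,"claw":1},{"tx":-3,"ty":-32,"tz":-2,"wx":0,"wy":0,"wz":24,"claw":1}]'; python3 -c "
from h import *
z=np.load('/tmp/w7.npz')['w']; print('table z',np.nanmedian(z[30:90,20:120,2]), 'drawer floor',np.nanmedian(z[100:170,300:360,2]))
st(); im,d,w,K,T=shot('wrist','w8.png'); np.savez('/tmp/w8.npz',im=im,d=d,w=w)"
```

```text
clock: 8.97
position: [0.39, -0.2051, 0.3201]
ee_rot: [-1.802, -2.572, -0.002]
force: [0.3, 1.0, -0.2]
width: 1.001
table z -0.0008406367896233169 drawer floor 0.019081451496725993
t 8.97 p [ 0.39   -0.2051  0.3201] yawY 19.96 tilt 0.11 w 1.001 F [ 0.3  1.  -0.2] j [-0.32  0.01  0.71  1.85 -0.01  1.29  0.74]
```

View pics/w8.png

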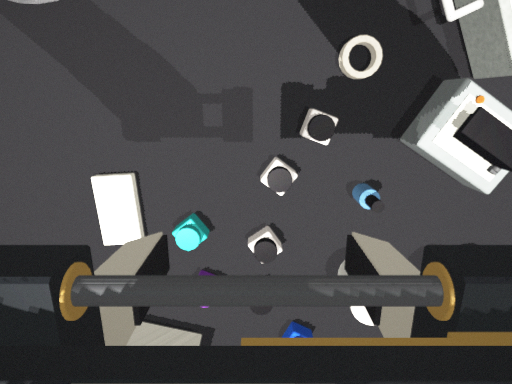

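```bash
cat >> h.py <<'E'
def pots(im,w,x0=.25,x1=.6,y0=-.55,y1=0.0,zb=0.0):
    m=(w[...,0]>x0)&(w[...,0]<x1)&(w[...,1]>y0)&(w[...,1]<y1)&(w[...,2]>zb+.013)&(w[...,2]<zb+.06)
    k,l,s,c=cv2.connectedComponentsWithStats(m.astype(np.uint8))
    for j in range(1,k):
        if s[j,4]<150: continue
        g=l==j; P=w[g]; r=cv2.minAreaRect(P[:,:2].astype(np.float32)*1000)
        L=P[P[:,2]>zb+.039]
        if max(r[1])>60 or min(r[1])<25: continue
        hsv=cv2.cvtColor(im,cv2.COLOR_BGR2HSV)[g]; 
        print("px",np.round(c[j]),"ctr",np.round(r[0],1),"size",np.round(r[1],1),"ang",round(r[2],1),"lid",len(L),np.round((L.min(0)+L.max(0))/2,4)[:2] if len(L) else None,"ztop",round(np.percentile(P[:,2],98),4),"sat",np.median(hsv[:,1]))
E
python3 - <<'E'
from h import *
z=np.load('/tmp/w8.npz'); pots(z['im'],z['w'])
E
```

```text
px [361.  57.] ctr [474.7 -37.3] size [52.7 52.8] ang 28.2 lid 0 None ztop 0.0227 sat 15.0
px [318. 127.] ctr [ 456.8 -140.2] size [39.9 40.5] ang 89.7 lid 573 [ 0.4567 -0.1401] ztop 0.0446 sat 13.0
px [278. 177.] ctr [ 429.6 -226.2] size [40.1 40.3] ang 73.4 lid 505 [ 0.4297 -0.2262] ztop 0.0445 sat 10.0
px [365. 196.] ctr [ 559.7 -208.5] size [29.2 27.1] ang 69.4 lid 122 [ 0.5603 -0.2085] ztop 0.0579 sat 104.5
px [189. 234.] ctr [ 334.4 -354.5] size [39.6 40.1] ang 57.3 lid 445 [ 0.3342 -0.3552] ztop 0.0442 sat 129.0
px [264. 246.] ctr [ 448.5 -335. ] size [40.1 39.8] ang 55.2 lid 427 [ 0.4486 -0.3357] ztop 0.0443 sat 12.0
```

```bash
python3 -c "
from h import *
z=np.load('/tmp/w8.npz')['im']; cv2.imwrite('pics/c8.png',cv2.resize(z[90:270,160:400],None,fx=3,fy=3))
go(.4568,-.1401,.15,0)"
```

```text
go t(cm) [ 3.7   8.36 17.  ] w(deg) [-0.03 -0.09 20.12] rows>= 6
```

View pics/c8.png

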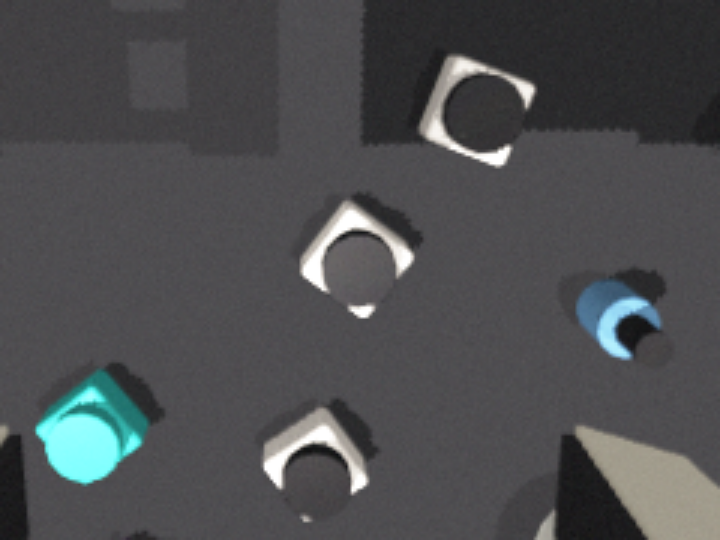

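The crop shows white jars with black lids at (318,127), (278,177) and (264,246) in the wrist picture. The turquoise look-alike is at (189,234) and I'll leave it alone. Pot A first.

```bash
python3 -m handwheel '[{"tx":3.7,"ty":8.4,"tz":17,"wx":0,"wy":0,"wz":20,"claw":0.8},{"tx":3.7,"ty":8.4,"tz":17,"wx":0,"wy":0,"wz":20,"claw":0.8},{"tx":3.7,"ty":8.4,"tz":17,"wx":0,"wy":0,"wz":20,"claw":0.8},{"tx":3.7,"ty":8.4,"tz":17,"wx":0,"wy":0,"wz":20,"claw":0.8},{"tx":3.7,"ty":8.4,"tz":17,"wx":0,"wy":0,"wz":20,"claw":0.8},{"tx":3.7,"ty":8.4,"tz":17,"wx":0,"wy":0,"wz":20,"claw":0.8},{"tx":3.7,"ty":8.4,"tz":17,"wx":0,"wy":0,"wz":20,"claw":0.8}]'; python3 -c "
from h import *
st(); im,d,w,K,T=shot('wrist','w9.png');pots(im,w); go(.4568,-.1401,-.010,0)"
```

```text
clock: 9.6
position: [0.4575, -0.1392, 0.1495]
ee_rot: [-2.213, -2.226, 0.006]
force: [-0.5, -0.6, 0.4]
width: 0.803
t 9.6 p [ 0.4575 -0.1392  0.1495] yawY 0.34 tilt 0.27 w 0.803 F [-0.5 -0.6  0.4] j [-0.34  0.29  0.66  2.03 -0.23  0.89  0.45]
px [280.  64.] ctr [475.3 -36.8] size [52.9 53. ] ang 89.9 lid 0 None ztop 0.0224 sat 1.0
px [258. 184.] ctr [ 457.  -139.6] size [39.8 39.6] ang 0.2 lid 1260 [ 0.4568 -0.1398] ztop 0.0443 sat 9.0
px [231. 260.] ctr [ 430.8 -222.7] size [34.  40.2] ang 73.8 lid 506 [ 0.4299 -0.2168] ztop 0.044 sat 9.0
go t(cm) [ 0.03 -0.1  16.1 ] w(deg) [-0.1   0.03  0.24] rows>= 5
```

View pics/w9.png

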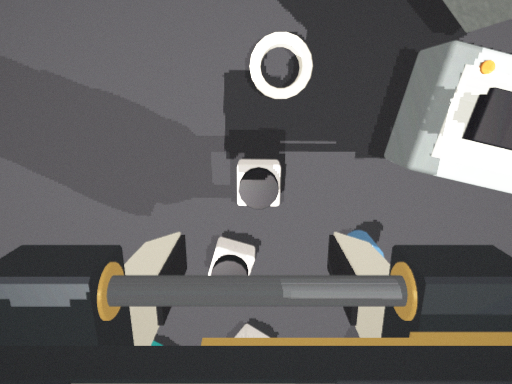

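```bash
python3 -m handwheel '[{"tx":0,"ty":0,"tz":4,"wx":0,"wy":0,"wz":0,"claw":0.8},{"tx":0,"ty":0,"tz":8,"wx":0,"wy":0,"wz":0,"claw":0.8},{"tx":0,"ty":0,"tz":12,"wx":0,"wy":0,"wz":0,"claw":0.8},{"tx":0,"ty":0,"tz":14.5,"wx":0,"wy":0,"wz":0,"claw":0.8},{"tx":0,"ty":0,"tz":15.9,"wx":0,"wy":0,"wz":0,"claw":0.8},{"tx":0,"ty":0,"tz":15.9,"wx":0,"wy":0,"wz":0,"claw":0.3},{"tx":0,"ty":0,"tz":15.9,"wx":0,"wy":0,"wz":0,"claw":0.3},{"tx":0,"ty":0,"tz":15.9,"wx":0,"wy":0,"wz":0,"claw":0.3},{"tx":0,"ty":0,"tz":15.9,"wx":0,"wy":0,"wz":0,"claw":0.3},{"tx":0,"ty":0,"tz":15.9,"wx":0,"wy":0,"wz":0,"claw":0.3}]' 15; python3 -c "
from h import *
st()"
```

```text
clock: 10.48
position: [0.4597, -0.1405, -0.0066]
ee_rot: [2.216, 2.224, 0.003]
force: [-0.3, 0.6, -0.0]
width: 0.487
t 10.48 p [ 0.4597 -0.1405 -0.0066] yawY 0.21 tilt 0.16 w 0.487 F [-0.3  0.6 -0. ] j [-0.16  0.55  0.47  2.16 -0.49  0.53  0.68]
```

```bash
python3 -m handwheel '[{"tx":0,"ty":0,"tz":0,"wx":0,"wy":0,"wz":0,"claw":0.3},{"tx":0,"ty":0,"tz":0,"wx":0,"wy":0,"wz":0,"claw":0.3}]' 15
python3 - <<'E'
from h import *
st()
w=np.load('/tmp/w7.npz')['w']; a=np.radians(44.2); X=np.array([np.cos(a),np.sin(a)]);Y=np.array([-X[1],X[0]])
px=w[...,:2]@X; py=w[...,:2]@Y
def info(n,sl,z0,z1):
    m=(w[sl][...,2]>z0)&(w[sl][...,2]<z1); a_,b_=px[sl][m],py[sl][m]; print(n,m.sum(),np.round([a_.min(),a_.max(),np.median(a_),b_.min(),b_.max()],4))
info("bar",np.s_[45:135,205:216],.05,.08)
info("bar all",np.s_[38:140,205:240],.05,.08)
info("panel top",np.s_[5:205,240:256],.085,.1)
info("floor",np.s_[10:195,250:385],.01,.03)
info("backwall/side",np.s_[180:190,255:375],.035,.06)
info("roof",np.s_[5:205,375:512],.088,.104)
E
```

```text
clock: 10.65
position: [0.4593, -0.1404, -0.007]
ee_rot: [2.217, 2.225, 0.002]
force: [-1.7, 0.1, 10.4]
width: 0.431
t 10.65 p [ 0.4593 -0.1404 -0.007 ] yawY 0.21 tilt 0.11 w 0.431 F [-1.7  0.1 10.4] j [-0.16  0.55  0.47  2.16 -0.49  0.53  0.68]
bar 605 [ 0.4065  0.4162  0.4111 -0.3603 -0.2592]
bar all 1175 [ 0.4065  0.4437  0.4143 -0.3628 -0.2548]
panel top 2118 [ 0.4465  0.4585  0.4525 -0.4436 -0.224 ]
floor 20903 [ 0.4591  0.6309  0.5406 -0.4491 -0.2124]
backwall/side 732 [ 0.4618  0.622   0.5436 -0.439  -0.4227]
roof 25463 [ 0.6078  0.7761  0.6784 -0.4426 -0.2234]
```

```bash
python3 -c "
from h import *
go(.5828,.2130,.13,-45.8)"
```

```text
go t(cm) [ 35.3   12.5  -13.67] w(deg) [ 0.1  -0.05 46.01] rows>= 11
```

```bash
python3 -m handwheel '[{"tx":0,"ty":0,"tz":-4,"wx":0,"wy":0,"wz":0,"claw":0.3},{"tx":0,"ty":0,"tz":-8,"wx":0,"wy":0,"wz":0,"claw":0.3},{"tx":0,"ty":0,"tz":-12,"wx":0,"wy":0,"wz":0,"claw":0.3},{"tx":4,"ty":1.5,"tz":-13.7,"wx":0,"wy":0,"wz":6,"claw":0.3},{"tx":8,"ty":3,"tz":-13.7,"wx":0,"wy":0,"wz":12,"claw":0.3},{"tx":12,"ty":4.5,"tz":-13.7,"wx":0,"wy":0,"wz":18,"claw":0.3},{"tx":16,"ty":6,"tz":-13.7,"wx":0,"wy":0,"wz":24,"claw":0.3},{"tx":20,"ty":7.5,"tz":-13.7,"wx":0,"wy":0,"wz":30,"claw":0.3},{"tx":24,"ty":9,"tz":-13.7,"wx":0,"wy":0,"wz":36,"claw":0.3},{"tx":28,"ty":10.5,"tz":-13.7,"wx":0,"wy":0,"wz":42,"claw":0.3},{"tx":32,"ty":11.5,"tz":-13.7,"wx":0,"wy":0,"wz":46,"claw":0.3},{"tx":35.3,"ty":12.5,"tz":-13.7,"wx":0,"wy":0,"wz":46,"claw":0.3}]' 15; python3 -c "
from h import *
st()
im,d,w,K,T=shot('wrist','w10.png')
go(.5828,.2130,.015,-45.8)"
```

```text
clock: 11.65
position: [0.5811, 0.2118, 0.1291]
ee_rot: [-2.913, -1.176, -0.0]
force: [1.1, -1.0, -1.2]
width: 0.433
t 11.65 p [0.5811 0.2118 0.1291] yawY -46.02 tilt 0.0 w 0.433 F [ 1.1 -1.  -1.2] j [-0.96  0.6   0.81  1.73 -0.5   1.03 -0.78]
go t(cm) [-0.71  0.78 11.33] w(deg) [-0.16 -0.22  0.56] rows>= 4
```

View pics/w10.png

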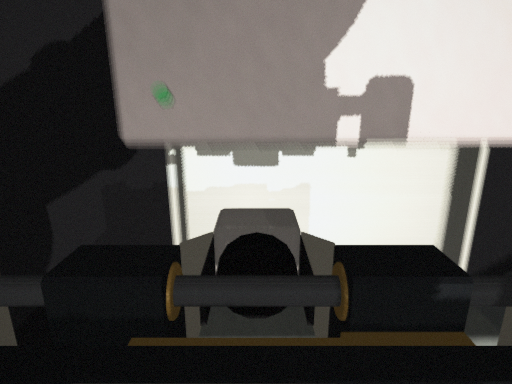

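```bash
python3 -m handwheel '[{"tx":0,"ty":0,"tz":0,"wx":0,"wy":0,"wz":0,"claw":0.3},{"tx":0,"ty":0,"tz":0,"wx":0,"wy":0,"wz":0,"claw":0.3}]' 15;python3 -c "
from h import *
st()
go(.5828,.2130,.015,-45.8)"
```

```text
clock: 11.87
position: [0.5809, 0.2098, 0.1288]
ee_rot: [2.909, 1.185, -0.001]
force: [0.3, -0.5, -1.3]
width: 0.433
t 11.87 p [0.5809 0.2098 0.1288] yawY -45.67 tilt 0.05 w 0.433 F [ 0.3 -0.5 -1.3] j [-0.95  0.6   0.8   1.73 -0.49  1.03 -0.77]
go t(cm) [ 0.37 -0.1  11.37] w(deg) [0.03 0.05 0.13] rows>= 4
```

```bash
python3 -m handwheel '[{"tx":0,"ty":0,"tz":3.5,"wx":0,"wy":0,"wz":0,"claw":0.3},{"tx":0,"ty":0,"tz":7,"wx":0,"wy":0,"wz":0,"claw":0.3},{"tx":0,"ty":0,"tz":9.5,"wx":0,"wy":0,"wz":0,"claw":0.3},{"tx":0,"ty":0,"tz":11,"wx":0,"wy":0,"wz":0,"claw":0.3},{"tx":0,"ty":0,"tz":11.3,"wx":0,"wy":0,"wz":0,"claw":0.3},{"tx":0,"ty":0,"tz":11.3,"wx":0,"wy":0,"wz":0,"claw":0.3}]' 15;python3 -c "
from h import *
st()"
```

```text
clock: 12.37
position: [0.5807, 0.2073, 0.0157]
ee_rot: [2.912, 1.178, -0.003]
force: [0.6, 0.2, 0.1]
width: 0.436
t 12.37 p [0.5807 0.2073 0.0157] yawY -45.93 tilt 0.1 w 0.436 F [0.6 0.2 0.1] j [-0.88  0.73  0.69  1.82 -0.62  0.83 -0.67]
```

```bash
python3 -m handwheel '[{"tx":0,"ty":0,"tz":0.3,"wx":0,"wy":0,"wz":0,"claw":0.43},{"tx":0,"ty":0,"tz":0.3,"wx":0,"wy":0,"wz":0,"claw":0.62},{"tx":0,"ty":0,"tz":0.3,"wx":0,"wy":0,"wz":0,"claw":0.62},{"tx":0,"ty":0,"tz":0.3,"wx":0,"wy":0,"wz":0,"claw":0.62},{"tx":0,"ty":0,"tz":-2,"wx":0,"wy":0,"wz":0,"claw":0.62},{"tx":0,"ty":0,"tz":-6,"wx":0,"wy":0,"wz":0,"claw":0.62},{"tx":0,"ty":0,"tz":-10,"wx":0,"wy":0,"wz":0,"claw":0.8},{"tx":0,"ty":0,"tz":-14,"wx":0,"wy":0,"wz":0,"claw":0.8},{"tx":0,"ty":0,"tz":-18,"wx":0,"wy":0,"wz":0,"claw":0.8},{"tx":0,"ty":0,"tz":-18,"wx":0,"wy":0,"wz":0,"claw":0.8}]' 15;python3 -c "
from h import *
im,d,w,K,T=shot('wrist','w11.png');pots(im,w,.5,.75,0,.35,.02);st();go(.4296,-.2262,.15,-16.6)"
```

```text
clock: 13.2
position: [0.5855, 0.2092, 0.2045]
ee_rot: [-2.911, -1.181, -0.019]
force: [2.3, -0.5, 0.5]
width: 0.792
px [254. 179.] ctr [581.6 209.1] size [40.  39.5] ang 44.1 lid 1015 [0.582  0.2087] ztop 0.0643 sat 16.0
t 13.25 p [0.584  0.2094 0.201 ] yawY -45.82 tilt 0.49 w 0.797 F [-0.7 -0.1 -0.1] j [-0.99  0.53  0.86  1.65 -0.43  1.16 -0.82]
go t(cm) [-41.47  20.46   4.82] w(deg) [  0.27  -0.41 -29.22] rows>= 13
```

View pics/w11.png

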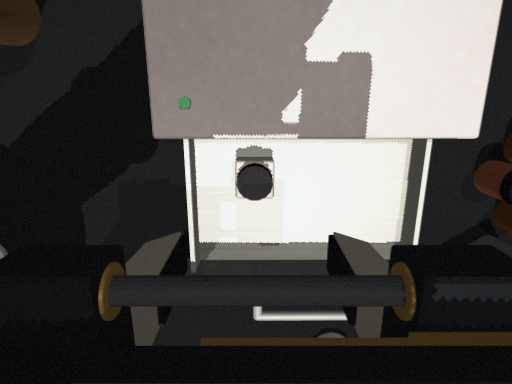

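Pot A is upright in the drawer at pixel (254,179). Next is pot B.

```bash
python3 -m handwheel '[{"tx":-4,"ty":2,"tz":0,"wx":0,"wy":0,"wz":-3,"claw":0.8},{"tx":-7.5,"ty":3.7,"tz":0,"wx":0,"wy":0,"wz":-6,"claw":0.8},{"tx":-11,"ty":5.5,"tz":0,"wx":0,"wy":0,"wz":-9,"claw":0.8},{"tx":-15,"ty":7.4,"tz":0,"wx":0,"wy":0,"wz":-12,"claw":0.8},{"tx":-18.5,"ty":9.2,"tz":0,"wx":0,"wy":0,"wz":-15,"claw":0.8},{"tx":-22,"ty":11,"tz":0,"wx":0,"wy":0,"wz":-18,"claw":0.8},{"tx":-26,"ty":13,"tz":0,"wx":0,"wy":0,"wz":-21,"claw":0.8},{"tx":-30,"ty":15,"tz":0,"wx":0,"wy":0,"wz":-24,"claw":0.8},{"tx":-33.5,"ty":16.7,"tz":1,"wx":0,"wy":0,"wz":-27,"claw":0.8},{"tx":-37,"ty":18.5,"tz":3,"wx":0,"wy":0,"wz":-29,"claw":0.8},{"tx":-40,"ty":20,"tz":5,"wx":0,"wy":0,"wz":-29,"claw":0.8},{"tx":-41.4,"ty":20.4,"tz":5,"wx":0,"wy":0,"wz":-29,"claw":0.8}]'; python3 -m handwheel '[{"tx":0,"ty":0,"tz":0,"wx":0,"wy":0,"wz":0,"claw":0.8},{"tx":0,"ty":0,"tz":0,"wx":0,"wy":0,"wz":0,"claw":0.8}]' 15;python3 -c "
from h import *
st();im,d,w,K,T=shot('wrist','w12.png');pots(im,w);go(.4296,-.2262,-.008,-16.6)"
```

```text
clock: 14.25
position: [0.4231, -0.2288, 0.1435]
ee_rot: [-2.524, -1.867, 0.004]
force: [-1.3, 0.1, 0.2]
width: 0.801
clock: 14.42
position: [0.4255, -0.2263, 0.1455]
ee_rot: [-2.524, -1.868, 0.001]
force: [0.5, 0.8, -0.1]
width: 0.804
t 14.42 p [ 0.4255 -0.2263  0.1455] yawY -16.99 tilt 0.06 w 0.804 F [ 0.5  0.8 -0.1] j [-0.26  0.34  0.82  2.04 -0.32  0.9   0.44]
px [400. 121.] ctr [ 559.6 -208.3] size [29.4 26.2] ang 63.9 lid 385 [ 0.559 -0.208] ztop 0.058 sat 102.0
px [262. 182.] ctr [ 429.8 -226. ] size [40.1 40.1] ang 72.6 lid 1304 [ 0.4298 -0.2262] ztop 0.0444 sat 6.0
px [210. 323.] ctr [ 335.1 -353.8] size [38.4 40.2] ang 58.2 lid 657 [ 0.3342 -0.3502] ztop 0.0441 sat 94.0
go t(cm) [-1.000e-02  3.300e-01  1.537e+01] w(deg) [-0.03 -0.02 -0.25] rows>= 5
```

View pics/w12.png

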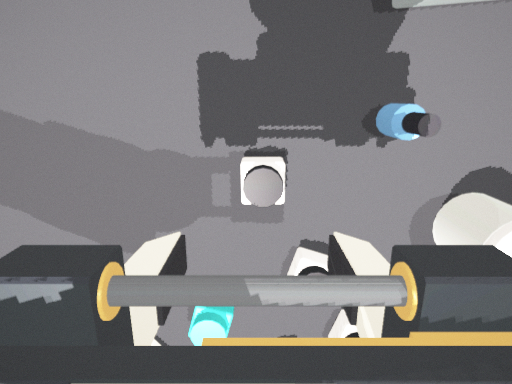

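```bash
python3 -m handwheel '[{"tx":0,"ty":0.35,"tz":4,"wx":0,"wy":0,"wz":0,"claw":0.8},{"tx":0,"ty":0.35,"tz":8,"wx":0,"wy":0,"wz":0,"claw":0.8},{"tx":0,"ty":0.35,"tz":12,"wx":0,"wy":0,"wz":0,"claw":0.7},{"tx":0,"ty":0.35,"tz":14.5,"wx":0,"wy":0,"wz":0,"claw":0.7},{"tx":0,"ty":0.35,"tz":15.3,"wx":0,"wy":0,"wz":0,"claw":0.7},{"tx":0,"ty":0.35,"tz":15.3,"wx":0,"wy":0,"wz":0,"claw":0.3},{"tx":0,"ty":0.35,"tz":15.3,"wx":0,"wy":0,"wz":0,"claw":0.3},{"tx":0,"ty":0.35,"tz":15.3,"wx":0,"wy":0,"wz":0,"claw":0.3},{"tx":0,"ty":0.35,"tz":15.3,"wx":0,"wy":0,"wz":0,"claw":0.3},{"tx":0,"ty":0.35,"tz":15.3,"wx":0,"wy":0,"wz":0,"claw":0.3},{"tx":0,"ty":0.35,"tz":15.3,"wx":0,"wy":0,"wz":0,"claw":0.3}]' 15; python3 -c "
from h import *
st();go(.656,.131,.13,-45.8)"
```

```text
clock: 15.38
position: [0.4313, -0.2268, -0.0056]
ee_rot: [2.52, 1.872, 0.003]
force: [-0.5, 1.3, 9.5]
width: 0.434
t 15.38 p [ 0.4313 -0.2268 -0.0056] yawY -16.79 tilt 0.17 w 0.434 F [-0.5  1.3  9.5] j [-0.05  0.58  0.59  2.15 -0.6   0.57  0.69]
go t(cm) [ 40.76  11.22 -13.5 ] w(deg) [ 0.16 -0.07 29.01] rows>= 12
```

```bash
python3 -m handwheel '[{"tx":0,"ty":0,"tz":-4,"wx":0,"wy":0,"wz":0,"claw":0.3},{"tx":0,"ty":0,"tz":-8,"wx":0,"wy":0,"wz":0,"claw":0.3},{"tx":2,"ty":0,"tz":-11.5,"wx":0,"wy":0,"wz":2,"claw":0.3},{"tx":5.5,"ty":1,"tz":-13.5,"wx":0,"wy":0,"wz":6,"claw":0.3},{"tx":9.5,"ty":2,"tz":-13.5,"wx":0,"wy":0,"wz":10,"claw":0.3},{"tx":13.5,"ty":3,"tz":-13.5,"wx":0,"wy":0,"wz":14,"claw":0.3},{"tx":17.5,"ty":4,"tz":-13.5,"wx":0,"wy":0,"wz":18,"claw":0.3},{"tx":21.5,"ty":5,"tz":-13.5,"wx":0,"wy":0,"wz":22,"claw":0.3},{"tx":25.5,"ty":6,"tz":-13.5,"wx":0,"wy":0,"wz":26,"claw":0.3},{"tx":29.5,"ty":7.5,"tz":-13.5,"wx":0,"wy":0,"wz":29,"claw":0.3},{"tx":33.5,"ty":8.7,"tz":-13.5,"wx":0,"wy":0,"wz":29,"claw":0.3},{"tx":37.2,"ty":10,"tz":-13.5,"wx":0,"wy":0,"wz":29,"claw":0.3}]';  python3 -m handwheel '[{"tx":2.5,"ty":1.85,"tz":0,"wx":0,"wy":0,"wz":0,"claw":0.3},{"tx":2.5,"ty":1.85,"tz":0,"wx":0,"wy":0,"wz":0,"claw":0.3},{"tx":2.5,"ty":1.85,"tz":0,"wx":0,"wy":0,"wz":0,"claw":0.3},{"tx":2.5,"ty":1.85,"tz":0,"wx":0,"wy":0,"wz":0,"claw":0.3}]' 15;python3 -c "
from h import *
st();go(.656,.131,.014,-45.8)"
```

```text
clock: 16.38
position: [0.6339, 0.1036, 0.1287]
ee_rot: [-2.91, -1.183, -0.001]
force: [-0.1, -0.6, -0.4]
width: 0.434
clock: 16.72
position: [0.6636, 0.1042, 0.1283]
ee_rot: [2.911, 1.181, -0.001]
force: [-1.1, -0.5, -1.2]
width: 0.434
t 16.72 p [0.6636 0.1042 0.1283] yawY -45.84 tilt 0.03 w 0.434 F [-1.1 -0.5 -1.2] j [-0.75  0.71  0.88  1.59 -0.59  1.12 -0.53]
go t(cm) [ 1.33 -2.45 11.43] w(deg) [ 0.01  0.03 -0.04] rows>= 4
```

```bash
python3 -m handwheel '[{"tx":1.3,"ty":-2.45,"tz":0,"wx":0,"wy":0,"wz":0,"claw":0.3},{"tx":1.3,"ty":-2.45,"tz":2,"wx":0,"wy":0,"wz":0,"claw":0.3},{"tx":1.3,"ty":-2.45,"tz":5.5,"wx":0,"wy":0,"wz":0,"claw":0.3},{"tx":1.3,"ty":-2.45,"tz":9,"wx":0,"wy":0,"wz":0,"claw":0.3},{"tx":1.3,"ty":-2.45,"tz":11,"wx":0,"wy":0,"wz":0,"claw":0.3},{"tx":1.3,"ty":-2.45,"tz":11.3,"wx":0,"wy":0,"wz":0,"claw":0.3},{"tx":1.3,"ty":-2.45,"tz":11.3,"wx":0,"wy":0,"wz":0,"claw":0.3}]' 15;python3 -c "
from h import *
st()"
```

```text
clock: 17.3
position: [0.655, 0.1307, 0.0147]
ee_rot: [-2.911, -1.18, 0.003]
force: [-0.2, -0.1, -0.8]
width: 0.436
t 17.3 p [0.655  0.1307 0.0147] yawY -45.88 tilt 0.11 w 0.436 F [-0.2 -0.1 -0.8] j [-0.74  0.83  0.78  1.68 -0.7   0.94 -0.49]
```

```bash
python3 -m handwheel '[{"tx":0,"ty":0,"tz":0.1,"wx":0,"wy":0,"wz":0,"claw":0.43},{"tx":0,"ty":0,"tz":0.1,"wx":0,"wy":0,"wz":0,"claw":0.62},{"tx":0,"ty":0,"tz":0.1,"wx":0,"wy":0,"wz":0,"claw":0.62},{"tx":0,"ty":0,"tz":0.1,"wx":0,"wy":0,"wz":0,"claw":0.62},{"tx":0,"ty":0,"tz":-2,"wx":0,"wy":0,"wz":0,"claw":0.62},{"tx":0,"ty":0,"tz":-6,"wx":0,"wy":0,"wz":0,"claw":0.62},{"tx":0,"ty":0,"tz":-10,"wx":0,"wy":0,"wz":0,"claw":0.8},{"tx":0,"ty":0,"tz":-14,"wx":0,"wy":0,"wz":0,"claw":0.8},{"tx":0,"ty":0,"tz":-18,"wx":0,"wy":0,"wz":0,"claw":0.8},{"tx":0,"ty":0,"tz":-18,"wx":0,"wy":0,"wz":0,"claw":0.8}]' 15;python3 -c "
from h import *
im,d,w,K,T=shot('wrist','w13.png');pots(im,w,.5,.75,0,.35,.02);st();go(.4485,-.335,.18,-35)"
```

```text
clock: 18.13
position: [0.6604, 0.1303, 0.2041]
ee_rot: [2.909, 1.18, 0.019]
force: [1.2, -0.8, 0.2]
width: 0.792
px [148. 177.] ctr [582.2 208.3] size [40.1 39.7] ang 44.5 lid 1048 [0.582  0.2086] ztop 0.0645 sat 20.0
px [252. 178.] ctr [656.6 131.7] size [39.5 40. ] ang 44.8 lid 1017 [0.6566 0.1315] ztop 0.0644 sat 16.0
t 18.18 p [0.659  0.1308 0.2003] yawY -45.82 tilt 0.49 w 0.797 F [ 0.2  0.6 -1.2] j [-0.82  0.65  0.93  1.51 -0.54  1.24 -0.61]
go t(cm) [-47.57  18.72   1.77] w(deg) [  0.29  -0.39 -10.82] rows>= 14
```

View pics/w13.png

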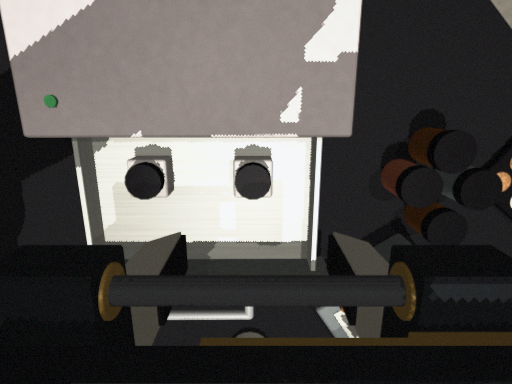

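Both pots are upright in the drawer, at (148,177) and (252,178). Next is pot C.

```bash
python3 -m handwheel '[{"tx":-4,"ty":1.6,"tz":0,"wx":0,"wy":0,"wz":-1,"claw":0.8},{"tx":-8,"ty":3.1,"tz":0,"wx":0,"wy":0,"wz":-2,"claw":0.8},{"tx":-11.8,"ty":4.6,"tz":0,"wx":0,"wy":0,"wz":-3,"claw":0.8},{"tx":-15.6,"ty":6.1,"tz":0,"wx":0,"wy":0,"wz":-4,"claw":0.8},{"tx":-19.4,"ty":7.6,"tz":0,"wx":0,"wy":0,"wz":-5,"claw":0.8},{"tx":-23.2,"ty":9.1,"tz":0,"wx":0,"wy":0,"wz":-6,"claw":0.8},{"tx":-27,"ty":10.6,"tz":0,"wx":0,"wy":0,"wz":-7,"claw":0.8},{"tx":-30.8,"ty":12.1,"tz":0,"wx":0,"wy":0,"wz":-8,"claw":0.8},{"tx":-34.6,"ty":13.6,"tz":0,"wx":0,"wy":0,"wz":-9,"claw":0.8},{"tx":-38.4,"ty":15.1,"tz":0,"wx":0,"wy":0,"wz":-10,"claw":0.8},{"tx":-42.2,"ty":16.6,"tz":0,"wx":0,"wy":0,"wz":-10.8,"claw":0.8},{"tx":-46,"ty":18,"tz":0,"wx":0,"wy":0,"wz":-10.8,"claw":0.8}]'; python3 -m handwheel '[{"tx":-1.5,"ty":0.4,"tz":3,"wx":0,"wy":0,"wz":0,"claw":0.8},{"tx":-1.5,"ty":0.4,"tz":5,"wx":0,"wy":0,"wz":0,"claw":0.8},{"tx":-1.5,"ty":0.4,"tz":5,"wx":0,"wy":0,"wz":0,"claw":0.8},{"tx":-1.5,"ty":0.4,"tz":5,"wx":0,"wy":0,"wz":0,"claw":0.8}]' 15;python3 -c "
from h import *
st();im,d,w,K,T=shot('wrist','w14.png');pots(im,w);go(.4485,-.335,-.008,-35)"
```

```text
clock: 19.18
position: [0.4506, -0.3196, 0.1945]
ee_rot: [-2.785, -1.452, -0.0]
force: [1.8, 0.3, 0.1]
width: 0.8
clock: 19.52
position: [0.4458, -0.3322, 0.1441]
ee_rot: [-2.785, -1.449, 0.002]
force: [-0.1, 0.1, 0.2]
width: 0.8
t 19.52 p [ 0.4458 -0.3322  0.1441] yawY -35.04 tilt 0.17 w 0.8 F [-0.1  0.1  0.2] j [-0.07  0.5   0.88  1.87 -0.45  0.99  0.4 ]
px [263. 185.] ctr [ 449.3 -335.1] size [39.2 39.8] ang 54.9 lid 1307 [ 0.4491 -0.3353] ztop 0.0443 sat 14.0
px [331. 235.] ctr [ 474.6 -422.2] size [39.9 40.7] ang 52.9 lid 192 [ 0.4739 -0.4153] ztop 0.0436 sat 21.0
px [272. 316.] ctr [ 385.8 -446.1] size [25.5 45.3] ang 58.9 lid 663 [ 0.3859 -0.442 ] ztop 0.0443 sat 156.0
go t(cm) [-0.12  0.3  15.31] w(deg) [-0.05 -0.    0.03] rows>= 5
```

View pics/w14.png

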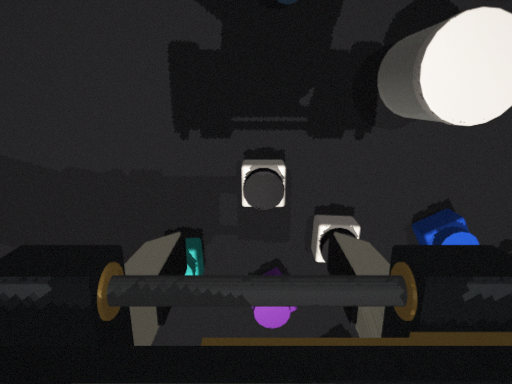

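```bash
python3 -m handwheel '[{"tx":0,"ty":0.35,"tz":4,"wx":0,"wy":0,"wz":0,"claw":0.65},{"tx":0,"ty":0.35,"tz":8,"wx":0,"wy":0,"wz":0,"claw":0.65},{"tx":0,"ty":0.35,"tz":12,"wx":0,"wy":0,"wz":0,"claw":0.65},{"tx":0,"ty":0.35,"tz":14.5,"wx":0,"wy":0,"wz":0,"claw":0.65},{"tx":0,"ty":0.35,"tz":15.2,"wx":0,"wy":0,"wz":0,"claw":0.65},{"tx":0,"ty":0.35,"tz":15.2,"wx":0,"wy":0,"wz":0,"claw":0.3},{"tx":0,"ty":0.35,"tz":15.2,"wx":0,"wy":0,"wz":0,"claw":0.3},{"tx":0,"ty":0.35,"tz":15.2,"wx":0,"wy":0,"wz":0,"claw":0.3},{"tx":0,"ty":0.35,"tz":15.2,"wx":0,"wy":0,"wz":0,"claw":0.3},{"tx":0,"ty":0.35,"tz":15.2,"wx":0,"wy":0,"wz":0,"claw":0.3}]' 15; python3 -c "
from h import *
st();go(.5383,.1698,.13,-45.8)"
```

```text
clock: 20.4
position: [0.451, -0.3357, -0.005]
ee_rot: [2.784, 1.45, 0.004]
force: [0.3, 2.0, 8.5]
width: 0.435
t 20.4 p [ 0.451  -0.3357 -0.005 ] yawY -34.99 tilt 0.21 w 0.435 F [0.3 2.  8.5] j [ 0.08  0.69  0.69  1.97 -0.67  0.71  0.57]
go t(cm) [ 46.43 -21.79 -13.54] w(deg) [ 0.2  -0.06 10.81] rows>= 14
```

```bash
python3 -m handwheel '[{"tx":0,"ty":0,"tz":-4,"wx":0,"wy":0,"wz":0,"claw":0.3},{"tx":0,"ty":0,"tz":-8,"wx":0,"wy":0,"wz":0,"claw":0.3},{"tx":2,"ty":-1,"tz":-11.5,"wx":0,"wy":0,"wz":0,"claw":0.3},{"tx":5.5,"ty":-2.5,"tz":-13.5,"wx":0,"wy":0,"wz":1,"claw":0.3},{"tx":9.2,"ty":-4.3,"tz":-13.5,"wx":0,"wy":0,"wz":2,"claw":0.3},{"tx":12.9,"ty":-6,"tz":-13.5,"wx":0,"wy":0,"wz":3,"claw":0.3},{"tx":16.6,"ty":-7.7,"tz":-13.5,"wx":0,"wy":0,"wz":4,"claw":0.3},{"tx":20.3,"ty":-9.5,"tz":-13.5,"wx":0,"wy":0,"wz":5,"claw":0.3},{"tx":24,"ty":-11.2,"tz":-13.5,"wx":0,"wy":0,"wz":6,"claw":0.3},{"tx":27.7,"ty":-13,"tz":-13.5,"wx":0,"wy":0,"wz":7,"claw":0.3},{"tx":31.4,"ty":-14.7,"tz":-13.5,"wx":0,"wy":0,"wz":9,"claw":0.3},{"tx":35,"ty":-16.5,"tz":-13.5,"wx":0,"wy":0,"wz":10.8,"claw":0.3}]';python3 -c "
from h import *
st();go(.5383,.1698,.13,-45.8)"
```

```text
clock: 21.4
position: [0.5156, 0.0488, 0.1292]
ee_rot: [-2.911, -1.18, -0.004]
force: [0.6, 0.5, -0.1]
width: 0.431
t 21.4 p [0.5156 0.0488 0.1292] yawY -45.88 tilt 0.14 w 0.431 F [ 0.6  0.5 -0.1] j [-0.9   0.49  0.99  1.98 -0.51  0.94 -0.45]
go t(cm) [10.05 -7.1  -0.06] w(deg) [ 0.01 -0.14 -0.08] rows>= 4
```

```bash
python3 -m handwheel '[{"tx":3.3,"ty":-2.4,"tz":0,"wx":0,"wy":0,"wz":0,"claw":0.3},{"tx":6.5,"ty":-4.7,"tz":0,"wx":0,"wy":0,"wz":0,"claw":0.3},{"tx":9.6,"ty":-7,"tz":0,"wx":0,"wy":0,"wz":0,"claw":0.3},{"tx":9.6,"ty":-7,"tz":0,"wx":0,"wy":0,"wz":0,"claw":0.3},{"tx":9.6,"ty":-7,"tz":0,"wx":0,"wy":0,"wz":0,"claw":0.3}]' 15;python3 -c "
from h import *
st();go(.5383,.1698,.015,-45.8)"
```

```text
clock: 21.82
position: [0.5353, 0.1665, 0.1284]
ee_rot: [-2.907, -1.19, -0.001]
force: [0.0, -1.3, -0.7]
width: 0.435
t 21.82 p [0.5353 0.1665 0.1284] yawY -45.49 tilt 0.06 w 0.435 F [ 0.  -1.3 -0.7] j [-1.05  0.56  0.97  1.88 -0.56  0.99 -0.63]
go t(cm) [ 0.44 -0.03 11.34] w(deg) [ 0.01 -0.05  0.31] rows>= 4
```

```bash
python3 -m handwheel '[{"tx":0.45,"ty":0,"tz":3.5,"wx":0,"wy":0,"wz":0.3,"claw":0.3},{"tx":0.45,"ty":0,"tz":7,"wx":0,"wy":0,"wz":0.3,"claw":0.3},{"tx":0.45,"ty":0,"tz":9.5,"wx":0,"wy":0,"wz":0.3,"claw":0.3},{"tx":0.45,"ty":0,"tz":11,"wx":0,"wy":0,"wz":0.3,"claw":0.3},{"tx":0.45,"ty":0,"tz":11.3,"wx":0,"wy":0,"wz":0.3,"claw":0.3},{"tx":0.45,"ty":0,"tz":11.3,"wx":0,"wy":0,"wz":0.3,"claw":0.3}]' 15;python3 -c "
from h import *
st()"
```

```text
clock: 22.32
position: [0.5382, 0.1652, 0.0152]
ee_rot: [-2.915, -1.171, 0.001]
force: [0.4, 0.5, -0.3]
width: 0.434
t 22.32 p [0.5382 0.1652 0.0152] yawY -46.22 tilt 0.03 w 0.434 F [ 0.4  0.5 -0.3] j [-0.94  0.71  0.82  1.96 -0.73  0.8  -0.5 ]
```

```bash
python3 -m handwheel '[{"tx":0,"ty":0,"tz":0.1,"wx":0,"wy":0,"wz":0,"claw":0.43},{"tx":0,"ty":0,"tz":0.1,"wx":0,"wy":0,"wz":0,"claw":0.62},{"tx":0,"ty":0,"tz":0.1,"wx":0,"wy":0,"wz":0,"claw":0.62},{"tx":0,"ty":0,"tz":0.1,"wx":0,"wy":0,"wz":0,"claw":0.62},{"tx":0,"ty":0,"tz":-2,"wx":0,"wy":0,"wz":0,"claw":0.62},{"tx":0,"ty":0,"tz":-6,"wx":0,"wy":0,"wz":0,"claw":0.62},{"tx":0,"ty":0,"tz":-10,"wx":0,"wy":0,"wz":0,"claw":0.8},{"tx":0,"ty":0,"tz":-14,"wx":0,"wy":0,"wz":0,"claw":0.8},{"tx":0,"ty":0,"tz":-18,"wx":0,"wy":0,"wz":0,"claw":0.8},{"tx":0,"ty":0,"tz":-18,"wx":0,"wy":0,"wz":0,"claw":0.8}]' 15;python3 -c "
from h import *
im,d,w,K,T=shot('wrist','w15.png');pots(im,w,.5,.75,0,.35,.02);st();go(.4746,-.4222,.18,-38)"
```

```text
clock: 23.15
position: [0.5424, 0.1662, 0.2023]
ee_rot: [2.914, 1.173, 0.016]
force: [1.6, 0.3, 0.2]
width: 0.794
px [253. 117.] ctr [581.9 209.3] size [38.8 39.7] ang 44.1 lid 1182 [0.5824 0.2092] ztop 0.0645 sat 22.0
px [363. 117.] ctr [656.2 132.6] size [39.8 39.3] ang 43.7 lid 1220 [0.6565 0.132 ] ztop 0.0643 sat 20.0
px [254. 180.] ctr [538.  165.5] size [39.7 39.3] ang 43.7 lid 1026 [0.5378 0.1654] ztop 0.0644 sat 16.0
t 23.2 p [0.541  0.1667 0.1991] yawY -46.11 tilt 0.43 w 0.799 F [ 0.3  0.  -0.8] j [-1.1   0.49  1.05  1.79 -0.48  1.13 -0.7 ]
go t(cm) [-45.62  37.83   1.69] w(deg) [ 0.17 -0.39 -8.11] rows>= 16
```

View pics/w15.png

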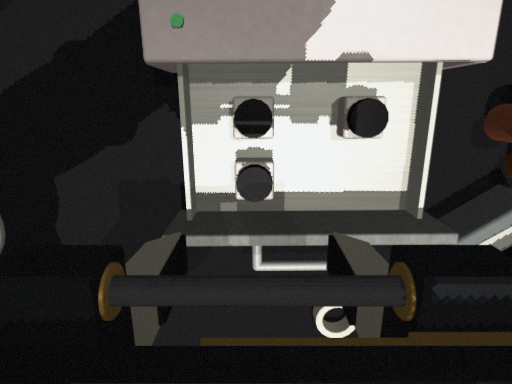

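Three pots are upright in the tray. Last is pot D.

```bash
python3 -m handwheel '[{"tx":-3,"ty":2.5,"tz":0,"wx":0,"wy":0,"wz":-1,"claw":0.8},{"tx":-6,"ty":5,"tz":0,"wx":0,"wy":0,"wz":-2,"claw":0.8},{"tx":-9,"ty":7.5,"tz":0,"wx":0,"wy":0,"wz":-3,"claw":0.8},{"tx":-12,"ty":10,"tz":0,"wx":0,"wy":0,"wz":-4,"claw":0.8},{"tx":-15,"ty":12.5,"tz":0,"wx":0,"wy":0,"wz":-5,"claw":0.8},{"tx":-18,"ty":15,"tz":0,"wx":0,"wy":0,"wz":-6,"claw":0.8},{"tx":-21,"ty":17.4,"tz":0,"wx":0,"wy":0,"wz":-7,"claw":0.8},{"tx":-24,"ty":19.9,"tz":0,"wx":0,"wy":0,"wz":-8,"claw":0.8},{"tx":-27,"ty":22.4,"tz":0,"wx":0,"wy":0,"wz":-8,"claw":0.8},{"tx":-30,"ty":24.9,"tz":0,"wx":0,"wy":0,"wz":-8,"claw":0.8},{"tx":-33,"ty":27.3,"tz":0,"wx":0,"wy":0,"wz":-8,"claw":0.8},{"tx":-36,"ty":29.8,"tz":0,"wx":0,"wy":0,"wz":-8,"claw":0.8}]';python3 -c "
from h import *
st();go(.4746,-.4222,.145,-38)"
```

```text
clock: 24.2
position: [0.4846, -0.299, 0.1942]
ee_rot: [-2.824, -1.374, 0.0]
force: [0.5, -0.1, -0.2]
width: 0.802
t 24.2 p [ 0.4846 -0.299   0.1942] yawY -38.09 tilt 0.07 w 0.802 F [ 0.5 -0.1 -0.2] j [-0.2   0.48  0.96  1.78 -0.44  1.11  0.24]
go t(cm) [-10.31   6.81   4.91] w(deg) [-0.06 -0.02 -0.09] rows>= 5
```

```bash
python3 -m handwheel '[{"tx":-3,"ty":2,"tz":1,"wx":0,"wy":0,"wz":0,"claw":0.8},{"tx":-6,"ty":4,"tz":2.5,"wx":0,"wy":0,"wz":0,"claw":0.8},{"tx":-9,"ty":6,"tz":4,"wx":0,"wy":0,"wz":0,"claw":0.8},{"tx":-10,"ty":6.8,"tz":4.9,"wx":0,"wy":0,"wz":0,"claw":0.8},{"tx":-10,"ty":6.8,"tz":4.9,"wx":0,"wy":0,"wz":0,"claw":0.8},{"tx":-10,"ty":6.8,"tz":4.9,"wx":0,"wy":0,"wz":0,"claw":0.8}]';python3 -c "
from h import *
st();im,d,w,K,T=shot('wrist','w16.png');pots(im,w);go(.4746,-.4222,-.006,-38)"
```

```text
clock: 24.7
position: [0.4762, -0.4185, 0.1447]
ee_rot: [-2.825, -1.371, 0.002]
force: [0.7, 0.3, 0.6]
width: 0.8
t 24.7 p [ 0.4762 -0.4185  0.1447] yawY -38.22 tilt 0.14 w 0.8 F [0.7 0.3 0.6] j [ 0.09  0.63  0.87  1.67 -0.53  1.1   0.46]
px [375. 180.] ctr [ 562.1 -481.6] size [39.6 40.2] ang 82.9 lid 1356 [ 0.562  -0.4822] ztop 0.0441 sat 102.0
px [259. 188.] ctr [ 474.3 -422.1] size [39.8 39.5] ang 52.5 lid 1295 [ 0.4743 -0.4225] ztop 0.0442 sat 7.0
px [ 98. 222.] ctr [ 335.2 -355.3] size [39.7 39.7] ang 58.1 lid 1163 [ 0.3348 -0.3554] ztop 0.0444 sat 120.0
px [203. 253.] ctr [ 389.  -439.7] size [39.7 35.8] ang 86.9 lid 758 [ 0.3875 -0.4397] ztop 0.0442 sat 74.5
go t(cm) [-0.53  0.11 15.13] w(deg) [-0.09 -0.03 -0.12] rows>= 5
```

View pics/w16.png

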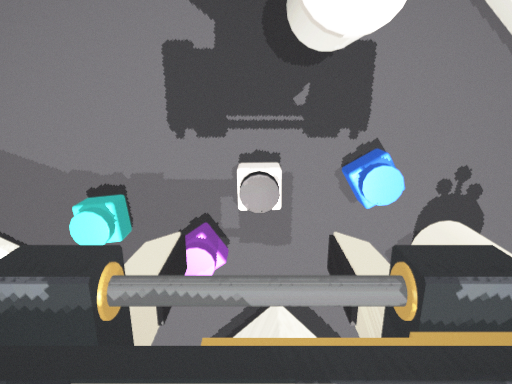

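```bash
python3 -m handwheel '[{"tx":-0.5,"ty":0.05,"tz":4,"wx":0,"wy":0,"wz":0,"claw":0.65},{"tx":-0.4,"ty":0.05,"tz":8,"wx":0,"wy":0,"wz":0,"claw":0.65},{"tx":-0.3,"ty":0.05,"tz":12,"wx":0,"wy":0,"wz":0,"claw":0.65},{"tx":-0.3,"ty":0.05,"tz":14.5,"wx":0,"wy":0,"wz":0,"claw":0.65},{"tx":-0.3,"ty":0.05,"tz":15.2,"wx":0,"wy":0,"wz":0,"claw":0.65},{"tx":-0.3,"ty":0.05,"tz":15.2,"wx":0,"wy":0,"wz":0,"claw":0.3},{"tx":-0.3,"ty":0.05,"tz":15.2,"wx":0,"wy":0,"wz":0,"claw":0.3},{"tx":-0.3,"ty":0.05,"tz":15.2,"wx":0,"wy":0,"wz":0,"claw":0.3},{"tx":-0.3,"ty":0.05,"tz":15.2,"wx":0,"wy":0,"wz":0,"claw":0.3},{"tx":-0.3,"ty":0.05,"tz":15.2,"wx":0,"wy":0,"wz":0,"claw":0.3}]' 15; python3 -c "
from h import *
st();go(.6149,.091,.14,-45.8)"
```

```text
clock: 25.58
position: [0.4772, -0.4219, -0.0038]
ee_rot: [2.822, 1.374, 0.003]
force: [-0.3, 2.1, 8.1]
width: 0.434
t 25.58 p [ 0.4772 -0.4219 -0.0038] yawY -38.09 tilt 0.19 w 0.434 F [-0.3  2.1  8.1] j [ 0.18  0.79  0.73  1.78 -0.69  0.84  0.58]
go t(cm) [ 48.87 -20.75 -14.42] w(deg) [ 0.19 -0.04  7.71] rows>= 15
```

```bash
python3 -m handwheel '[{"tx":0,"ty":0,"tz":-4,"wx":0,"wy":0,"wz":0,"claw":0.3},{"tx":0,"ty":0,"tz":-8,"wx":0,"wy":0,"wz":0,"claw":0.3},{"tx":1,"ty":-0.4,"tz":-12,"wx":0,"wy":0,"wz":0,"claw":0.3},{"tx":4,"ty":-1.7,"tz":-14.5,"wx":0,"wy":0,"wz":1,"claw":0.3},{"tx":7.8,"ty":-3.3,"tz":-14.5,"wx":0,"wy":0,"wz":2,"claw":0.3},{"tx":11.6,"ty":-4.9,"tz":-14.5,"wx":0,"wy":0,"wz":3,"claw":0.3},{"tx":15.4,"ty":-6.5,"tz":-14.5,"wx":0,"wy":0,"wz":4,"claw":0.3},{"tx":19.2,"ty":-8.2,"tz":-14.5,"wx":0,"wy":0,"wz":5,"claw":0.3},{"tx":23,"ty":-9.8,"tz":-14.5,"wx":0,"wy":0,"wz":6,"claw":0.3},{"tx":26.8,"ty":-11.4,"tz":-14.5,"wx":0,"wy":0,"wz":7,"claw":0.3},{"tx":30.6,"ty":-13,"tz":-14.5,"wx":0,"wy":0,"wz":7.7,"claw":0.3},{"tx":34.4,"ty":-14.6,"tz":-14.5,"wx":0,"wy":0,"wz":7.7,"claw":0.3}]';python3 -c "
from h import *
st();go(.6149,.091,.14,-45.8)"
```

```text
clock: 26.58
position: [0.5738, -0.0581, 0.1401]
ee_rot: [-2.911, -1.18, -0.003]
force: [0.2, -1.0, -2.0]
width: 0.43
t 26.58 p [ 0.5738 -0.0581  0.1401] yawY -45.86 tilt 0.11 w 0.43 F [ 0.2 -1.  -2. ] j [-0.64  0.58  0.99  1.83 -0.56  1.04 -0.23]
go t(cm) [13.33 -7.84  0.03] w(deg) [ 0.04 -0.1  -0.06] rows>= 5
```

```bash
python3 -m handwheel '[{"tx":3.5,"ty":-2,"tz":0,"wx":0,"wy":0,"wz":0,"claw":0.3},{"tx":7,"ty":-4,"tz":0,"wx":0,"wy":0,"wz":0,"claw":0.3},{"tx":10.5,"ty":-6,"tz":0,"wx":0,"wy":0,"wz":0,"claw":0.3},{"tx":13,"ty":-7.8,"tz":0,"wx":0,"wy":0,"wz":0,"claw":0.3},{"tx":13,"ty":-7.8,"tz":0,"wx":0,"wy":0,"wz":0,"claw":0.3},{"tx":13,"ty":-7.8,"tz":0,"wx":0,"wy":0,"wz":0,"claw":0.3}]' 15;python3 -c "
from h import *
st();go(.6149,.091,.017,-45.8)"
```

```text
clock: 27.08
position: [0.6124, 0.089, 0.1393]
ee_rot: [-2.908, -1.188, -0.001]
force: [-0.8, -1.3, -1.4]
width: 0.435
t 27.08 p [0.6124 0.089  0.1393] yawY -45.54 tilt 0.05 w 0.435 F [-0.8 -1.3 -1.4] j [-0.84  0.65  0.98  1.72 -0.6   1.1  -0.46]
go t(cm) [ 0.31  0.04 12.23] w(deg) [-0.   -0.05  0.26] rows>= 4
```

```bash
python3 -m handwheel '[{"tx":0.3,"ty":0,"tz":3.5,"wx":0,"wy":0,"wz":0.2,"claw":0.3},{"tx":0.3,"ty":0,"tz":7,"wx":0,"wy":0,"wz":0.2,"claw":0.3},{"tx":0.3,"ty":0,"tz":10.3,"wx":0,"wy":0,"wz":0.2,"claw":0.3},{"tx":0.3,"ty":0,"tz":11.9,"wx":0,"wy":0,"wz":0.2,"claw":0.3},{"tx":0.3,"ty":0,"tz":12.2,"wx":0,"wy":0,"wz":0.2,"claw":0.3},{"tx":0.3,"ty":0,"tz":12.2,"wx":0,"wy":0,"wz":0.2,"claw":0.3}]' 15;python3 -c "
from h import *
st()"
```

```text
clock: 27.58
position: [0.614, 0.0866, 0.0171]
ee_rot: [2.914, 1.173, -0.001]
force: [-0.9, 0.4, -1.5]
width: 0.435
t 27.58 p [0.614  0.0866 0.0171] yawY -46.13 tilt 0.05 w 0.435 F [-0.9  0.4 -1.5] j [-0.76  0.79  0.85  1.82 -0.75  0.89 -0.36]
```

```bash
python3 -m handwheel '[{"tx":0,"ty":0,"tz":0.1,"wx":0,"wy":0,"wz":0,"claw":0.43},{"tx":0,"ty":0,"tz":0.1,"wx":0,"wy":0,"wz":0,"claw":0.62},{"tx":0,"ty":0,"tz":0.1,"wx":0,"wy":0,"wz":0,"claw":0.62},{"tx":0,"ty":0,"tz":0.1,"wx":0,"wy":0,"wz":0,"claw":0.62},{"tx":0,"ty":0,"tz":-2,"wx":0,"wy":0,"wz":0,"claw":0.62},{"tx":0,"ty":0,"tz":-6,"wx":0,"wy":0,"wz":0,"claw":0.62},{"tx":0,"ty":0,"tz":-10,"wx":0,"wy":0,"wz":0,"claw":0.8},{"tx":0,"ty":0,"tz":-14,"wx":0,"wy":0,"wz":0,"claw":0.8},{"tx":0,"ty":0,"tz":-18,"wx":0,"wy":0,"wz":0,"claw":0.8},{"tx":-4,"ty":-4,"tz":-20,"wx":0,"wy":0,"wz":0,"claw":0.8},{"tx":-4,"ty":-4,"tz":-20,"wx":0,"wy":0,"wz":0,"claw":0.8}]' 15;python3 -c "
from h import *
im,d,w,K,T=shot('wrist','w17.png');pots(im,w,.5,.75,0,.35,.02);shot('side','s17.png');shot('top','t17.png');st()"
```

```text
clock: 28.5
position: [0.5576, 0.0881, 0.2203]
ee_rot: [2.914, 1.175, 0.007]
force: [-0.2, -0.7, -0.9]
width: 0.797
px [186.  70.] ctr [582.1 209.1] size [39.9 40.2] ang 44.1 lid 1212 [0.5824 0.2091] ztop 0.0647 sat 23.0
px [294.  70.] ctr [656.4 132. ] size [39.7 39.8] ang 44.3 lid 1204 [0.6566 0.132 ] ztop 0.0645 sat 19.0
px [190. 134.] ctr [537.8 165.3] size [39.9 40.2] ang 43.9 lid 1033 [0.5379 0.1653] ztop 0.0645 sat 17.0
px [295. 135.] ctr [612.8  85.9] size [40.3 40.3] ang 44.0 lid 1020 [0.6127 0.0862] ztop 0.0644 sat 13.0
t 28.65 p [0.5572 0.0899 0.2182] yawY -45.97 tilt 0.16 w 0.801 F [-0.1  0.1  1.2] j [-0.99  0.49  1.1   1.77 -0.47  1.18 -0.56]
```

View pics/w17.png

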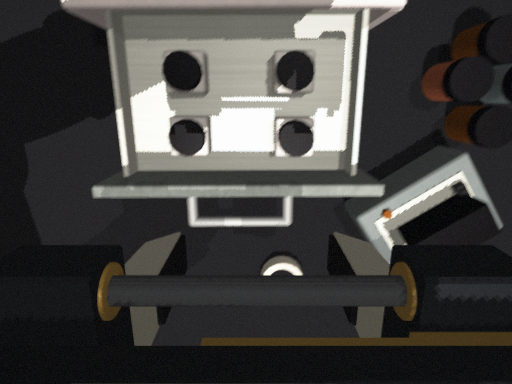

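View pics/s17.png

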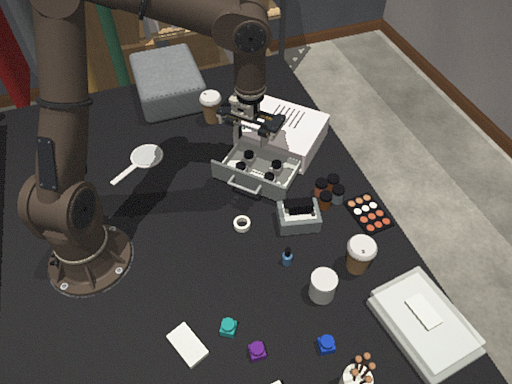

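```bash
python3 -c "
from h import *
go(.4768,.0333,.12,-45.8)
im=cv2.imread('pics/t17.png'); cv2.imwrite('pics/c17.png',cv2.resize(im[60:260,80:420],(800,470)))"
```

```text
go t(cm) [-9.74 -1.51  9.79] w(deg) [-0.05 -0.16 -0.17] rows>= 5
```

View pics/c17.png

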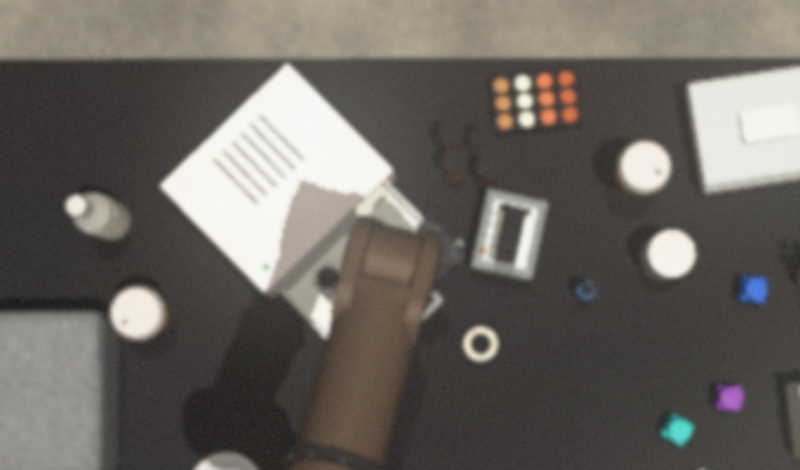

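All four pots are in the tray and none are left on the table. Now I'll push the bar to close the drawer.

```bash
python3 -m handwheel '[{"tx":-3.5,"ty":-0.5,"tz":0,"wx":0,"wy":0,"wz":0,"claw":0},{"tx":-7,"ty":-1,"tz":0,"wx":0,"wy":0,"wz":0,"claw":0},{"tx":-9.8,"ty":-1.5,"tz":1,"wx":0,"wy":0,"wz":0,"claw":0},{"tx":-9.8,"ty":-1.5,"tz":5,"wx":0,"wy":0,"wz":0,"claw":0},{"tx":-9.8,"ty":-1.5,"tz":9,"wx":0,"wy":0,"wz":0,"claw":0},{"tx":-9.8,"ty":-1.5,"tz":13,"wx":0,"wy":0,"wz":0,"claw":0},{"tx":-9.8,"ty":-1.5,"tz":17,"wx":0,"wy":0,"wz":0,"claw":0},{"tx":-9.8,"ty":-1.5,"tz":19,"wx":0,"wy":0,"wz":0,"claw":0},{"tx":-9.8,"ty":-1.5,"tz":19,"wx":0,"wy":0,"wz":0,"claw":0},{"tx":-9.8,"ty":-1.5,"tz":19,"wx":0,"wy":0,"wz":0,"claw":0}]' 15;python3 -c "
from h import *
st();im,d,w,K,T=shot('wrist','w18.png');go(.4768,.0333,.028,-45.8)"
```

```text
clock: 29.48
position: [0.4768, 0.0313, 0.0265]
ee_rot: [2.913, 1.175, -0.003]
force: [0.2, -0.3, 0.6]
width: 0.121
t 29.48 p [0.4768 0.0313 0.0265] yawY -46.07 tilt 0.12 w 0.121 F [ 0.2 -0.3  0.6] j [-0.79  0.59  0.86  2.16 -0.71  0.7  -0.24]
go t(cm) [ 0.06 -0.2  -0.04] w(deg) [ 0.04  0.   -0.26] rows>= 2
```

View pics/w18.png

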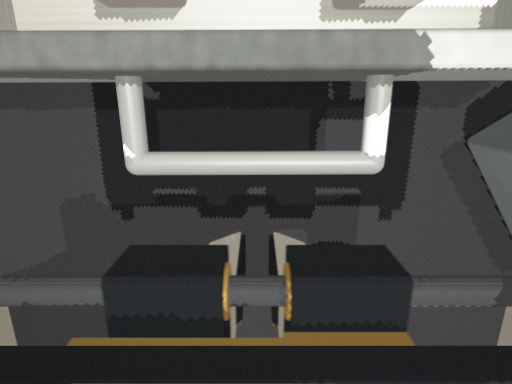

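```bash
python3 -m handwheel '[{"tx":1,"ty":-0.1,"tz":0,"wx":0,"wy":0,"wz":0,"claw":0},{"tx":2,"ty":-0.1,"tz":0,"wx":0,"wy":0,"wz":0,"claw":0},{"tx":2.7,"ty":-0.1,"tz":0,"wx":0,"wy":0,"wz":0,"claw":0},{"tx":3.2,"ty":-0.1,"tz":0,"wx":0,"wy":0,"wz":0,"claw":0},{"tx":3.8,"ty":-0.1,"tz":0,"wx":0,"wy":0,"wz":0,"claw":0},{"tx":4.6,"ty":-0.1,"tz":0,"wx":0,"wy":0,"wz":0,"claw":0},{"tx":5.5,"ty":-0.1,"tz":0,"wx":0,"wy":0,"wz":0,"claw":0},{"tx":6.5,"ty":-0.1,"tz":0,"wx":0,"wy":0,"wz":0,"claw":0},{"tx":7.5,"ty":-0.1,"tz":0,"wx":0,"wy":0,"wz":0,"claw":0},{"tx":8.5,"ty":-0.1,"tz":0,"wx":0,"wy":0,"wz":0,"claw":0},{"tx":9.3,"ty":-0.1,"tz":0,"wx":0,"wy":0,"wz":0,"claw":0},{"tx":9.8,"ty":-0.1,"tz":0,"wx":0,"wy":0,"wz":0,"claw":0}]' 15;python3 -c "
from h import *
st();im,d,w,K,T=shot('wrist','w19.png')
p=sensors.observe()['position']; print(p[0]*.7169+p[1]*.6972)"
```

```text
clock: 30.53
position: [0.5476, 0.1021, 0.0268]
ee_rot: [2.912, 1.178, 0.0]
force: [-1.9, -0.6, 0.5]
width: 0.004
t 30.53 p [0.5476 0.1021 0.0268] yawY -45.94 tilt 0.02 w 0.004 F [-1.9 -0.6  0.5] j [-0.85  0.69  0.85  1.97 -0.72  0.81 -0.38]
0.46443083286113984
```

View pics/w19.png

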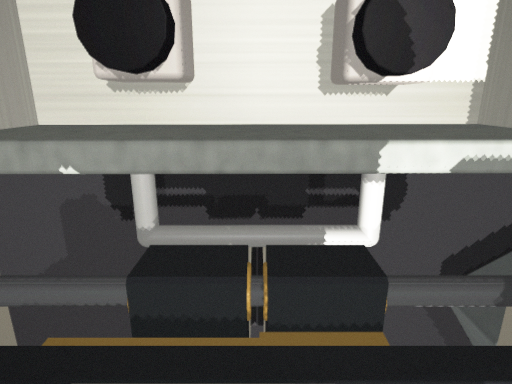

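```bash
python3 -m handwheel '[{"tx":0.8,"ty":0,"tz":0,"wx":0,"wy":0,"wz":0,"claw":0},{"tx":1.8,"ty":0,"tz":0,"wx":0,"wy":0,"wz":0,"claw":0},{"tx":2.8,"ty":0,"tz":0,"wx":0,"wy":0,"wz":0,"claw":0},{"tx":3.8,"ty":0,"tz":0,"wx":0,"wy":0,"wz":0,"claw":0},{"tx":4.8,"ty":0,"tz":0,"wx":0,"wy":0,"wz":0,"claw":0},{"tx":5.8,"ty":0,"tz":0,"wx":0,"wy":0,"wz":0,"claw":0},{"tx":6.6,"ty":0,"tz":0,"wx":0,"wy":0,"wz":0,"claw":0},{"tx":7.2,"ty":0,"tz":0,"wx":0,"wy":0,"wz":0,"claw":0},{"tx":7.7,"ty":0,"tz":0,"wx":0,"wy":0,"wz":0,"claw":0},{"tx":8,"ty":0,"tz":0,"wx":0,"wy":0,"wz":0,"claw":0},{"tx":8.2,"ty":0,"tz":0,"wx":0,"wy":0,"wz":0,"claw":0}]' 15;python3 -c "
from h import *
st()
p=sensors.observe()['position']; print(p[0]*.7169+p[1]*.6972)"
```

```text
clock: 31.5
position: [0.6057, 0.1582, 0.0269]
ee_rot: [-2.913, -1.177, 0.0]
force: [-2.0, -1.1, -0.3]
width: 0.009
t 31.5 p [0.6057 0.1582 0.0269] yawY -46.0 tilt 0.01 w 0.009 F [-2.  -1.1 -0.3] j [-0.87  0.78  0.85  1.79 -0.73  0.91 -0.49]
0.5445277649735721
```

Still only about 2 N, so it hasn't reached the stop. I'll push a little further.

```bash
python3 -m handwheel '[{"tx":0.3,"ty":0,"tz":0,"wx":0,"wy":0,"wz":0,"claw":0},{"tx":0.5,"ty":0,"tz":0,"wx":0,"wy":0,"wz":0,"claw":0},{"tx":0.7,"ty":0,"tz":0,"wx":0,"wy":0,"wz":0,"claw":0},{"tx":0.7,"ty":0,"tz":0,"wx":0,"wy":0,"wz":0,"claw":0}]' 15;python3 -c "
from h import *
st()
p=sensors.observe()['position']; print(p[0]*.7169+p[1]*.6972)"
```

```text
clock: 31.83
position: [0.6073, 0.1598, 0.0267]
ee_rot: [-2.914, -1.173, 0.011]
force: [-14.4, -7.7, 10.3]
width: 0.005
t 31.83 p [0.6073 0.1598 0.0267] yawY -46.15 tilt 0.39 w 0.005 F [-14.4  -7.7  10.3] j [-0.87  0.79  0.85  1.78 -0.73  0.93 -0.5 ]
0.5467705535553703
```

```bash
python3 -m handwheel '[{"tx":-1,"ty":0,"tz":0,"wx":0,"wy":0,"wz":0,"claw":0},{"tx":-3,"ty":0,"tz":0,"wx":0,"wy":0,"wz":0,"claw":0},{"tx":-4,"ty":0,"tz":-3,"wx":0,"wy":0,"wz":0,"claw":0},{"tx":-5,"ty":0,"tz":-7,"wx":0,"wy":0,"wz":0,"claw":0},{"tx":-5,"ty":0,"tz":-11,"wx":0,"wy":0,"wz":0,"claw":0},{"tx":-5,"ty":0,"tz":-15,"wx":0,"wy":0,"wz":0,"claw":0.3},{"tx":-5,"ty":0,"tz":-19,"wx":0,"wy":0,"wz":0,"claw":0.3},{"tx":-5,"ty":0,"tz":-23,"wx":0,"wy":0,"wz":0,"claw":0.5},{"tx":-5,"ty":0,"tz":-25,"wx":0,"wy":0,"wz":0,"claw":0.5},{"tx":-5,"ty":0,"tz":-25,"wx":0,"wy":0,"wz":0,"claw":0.5}]' 15;python3 - <<'E'
from h import *
st()
im,d,w,K,T=shot('wrist','w20.png'); X=np.array([.7169,.6972]);Y=np.array([-X[1],X[0]]); np.savez('/tmp/w20.npz',im=im,d=d,w=w)
px=w[...,:2]@X;py=w[...,:2]@Y
m=(w[...,2]>.055)&(w[...,2]<.075)&(px<.60)&(px>.5)&(abs(py+.3085)<.06)
print("bar",m.sum(),np.percentile(px[m],[0,2,10]))
go(.62,-.07,.30,77)
E
```

```text
clock: 32.67
position: [0.5775, 0.1273, 0.2822]
ee_rot: [2.913, 1.176, 0.014]
force: [0.8, 0.8, -0.6]
width: 0.319
t 32.67 p [0.5775 0.1273 0.2822] yawY -46.04 tilt 0.51 w 0.319 F [ 0.8  0.8 -0.6] j [-1.03  0.48  1.1   1.61 -0.44  1.32 -0.66]
bar 1396 [0.55634315 0.55663491 0.55794168]
go t(cm) [-10.58  17.26  -2.06] w(deg) [-5.000e-02 -3.400e-01  5.699e+01] rows>= 9
```

View pics/w20.png

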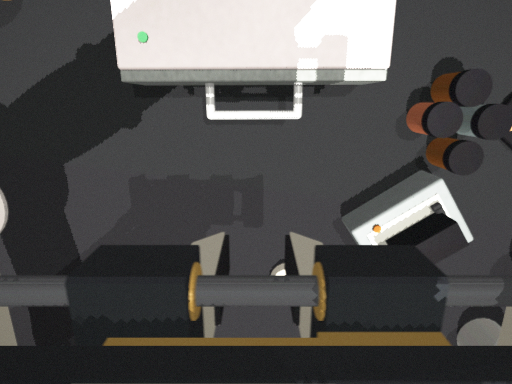

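```bash
python3 -m handwheel '[{"tx":-2,"ty":3.5,"tz":-2,"wx":0,"wy":0,"wz":-7,"claw":0.5},{"tx":-4,"ty":7,"tz":-2,"wx":0,"wy":0,"wz":-14,"claw":0.5},{"tx":-6,"ty":10,"tz":-2,"wx":0,"wy":0,"wz":-21,"claw":0.5},{"tx":-8,"ty":13,"tz":-2,"wx":0,"wy":0,"wz":-28,"claw":0.5},{"tx":-10,"ty":16,"tz":-2,"wx":0,"wy":0,"wz":-35,"claw":0.5},{"tx":-10.6,"ty":17.3,"tz":-2,"wx":0,"wy":0,"wz":-42,"claw":0.5},{"tx":-10.6,"ty":17.3,"tz":-2,"wx":0,"wy":0,"wz":-49,"claw":0.5},{"tx":-10.6,"ty":17.3,"tz":-2,"wx":0,"wy":0,"wz":-56,"claw":0.5},{"tx":-10.6,"ty":17.3,"tz":-2,"wx":0,"wy":0,"wz":-63,"claw":0.5},{"tx":-10.6,"ty":17.3,"tz":-2,"wx":0,"wy":0,"wz":-70,"claw":0.5},{"tx":-10.6,"ty":17.3,"tz":-2,"wx":0,"wy":0,"wz":-77,"claw":0.5},{"tx":-10.6,"ty":17.3,"tz":-2,"wx":0,"wy":0,"wz":-84,"claw":0.5}]' 15; python3 -m handwheel '[{"tx":0,"ty":0,"tz":0,"wx":0,"wy":0,"wz":-7,"claw":0.5},{"tx":0,"ty":0,"tz":0,"wx":0,"wy":0,"wz":-14,"claw":0.5},{"tx":0,"ty":0,"tz":0,"wx":0,"wy":0,"wz":-21,"claw":0.5},{"tx":0,"ty":0,"tz":0,"wx":0,"wy":0,"wz":-28,"claw":0.5},{"tx":0,"ty":0,"tz":0,"wx":0,"wy":0,"wz":-35,"claw":0.5},{"tx":0,"ty":0,"tz":0,"wx":0,"wy":0,"wz":-39,"claw":0.5},{"tx":0,"ty":0,"tz":0,"wx":0,"wy":0,"wz":-39,"claw":0.5},{"tx":0,"ty":0,"tz":0,"wx":0,"wy":0,"wz":-39,"claw":0.5}]'
python3 - <<'E'
from h import *
st()
im,d,w,K,T=shot('wrist','w21.png');np.savez('/tmp/w21.npz',im=im,d=d,w=w)
for lab in('guard_grip','toggle_tip'):
  for r in nets.cut_out(lab,'wrist')[:2]:
    P=w[r['region']]; print(lab,round(r['score'],2),np.round(r['uv']),np.round(np.nanmedian(P,0),4))
go(.62,-.07,.30,77)
E
```

```text
clock: 33.72
position: [0.6182, -0.07, 0.2955]
ee_rot: [-1.368, -2.826, 0.0]
force: [0.4, 0.3, 0.4]
width: 0.499
clock: 34.38
position: [0.6182, -0.0701, 0.2959]
ee_rot: [-0.36, -3.12, -0.001]
force: [-0.6, 0.5, -0.9]
width: 0.5
t 34.38 p [ 0.6182 -0.0701  0.2959] yawY 76.84 tilt 0.07 w 0.5 F [-0.6  0.5 -0.9] j [-0.33  0.4   0.53  1.47 -0.2   1.33  1.56]
guard_grip 0.74 [248. 195.] [ 0.6429 -0.0814  0.105 ]
go t(cm) [-0.15  0.04 -0.36] w(deg) [-0.   -0.04 -0.13] rows>= 2
```

View pics/w21.png

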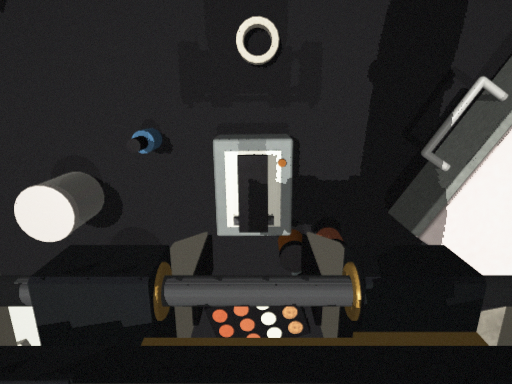

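Run:
```python
from h import *
z=np.load('/tmp/w21.npz');w=z['w'];im=z['im']
cv2.imwrite('pics/c21.png',cv2.resize(im[125:245,200:305],None,fx=5,fy=5,interpolation=cv2.INTER_CUBIC))
sl=np.s_[130:245,205:300]
W=w[sl]
def rect(m,n):
    P=W[m]; r=cv2.minAreaRect(P[:,:2].astype(np.float32)*1000); print(n,len(P),np.round(r[0],1),np.round(r[1],1),round(r[2],2),np.round(np.percentile(P[:,2],[2,50,98]),4)); return P
P=rect(W[...,2]>.098,"top cover"); rect((abs(W[...,2]-.0605)<.006),"boxtop")
rect((W[...,2]>.05)&(W[...,2]<.12),"all")
print(proj(*campose('wrist'),(.643,-.0814,.105)))
# column profile along cover centre
for v in range(140,236,4): print(v,np.round(w[v,253],4))
```

```text
top cover 2415 [644.8 -83.9] [38.  92.1] 77.48 [0.1033 0.105  0.3166]
boxtop 5106 [658.5 -79.7] [110.1 143.1] 77.47 [0.0562 0.0593 0.0617]
all 7595 [659.6 -78.9] [112.2 144.8] 77.41 [0.0562 0.0599 0.1062]
[252.2058556 192.6879517]
140 [ 0.59   -0.0685  0.0581]
144 [ 0.5949 -0.0696  0.0574]
148 [ 0.5995 -0.0707  0.059 ]
152 [ 0.6041 -0.0718  0.0601]
156 [ 0.6017 -0.0708  0.1054]
160 [ 0.6062 -0.0718  0.1046]
164 [ 0.6107 -0.0729  0.1038]
168 [ 0.6148 -0.0739  0.1057]
172 [ 0.619  -0.0749  0.1066]
176 [ 0.6238 -0.076   0.1052]
180 [ 0.6284 -0.0771  0.1044]
184 [ 0.6331 -0.0782  0.1039]
188 [ 0.6373 -0.0792  0.1052]
192 [ 0.6419 -0.0803  0.1052]
196 [ 0.6464 -0.0814  0.1055]
200 [ 0.6511 -0.0825  0.1054]
204 [ 0.656  -0.0836  0.1048]
208 [ 0.6609 -0.0848  0.104 ]
212 [ 0.6656 -0.0859  0.1043]
216 [ 0.6702 -0.087   0.1047]
220 [ 0.6753 -0.0882  0.1041]
224 [ 0.6799 -0.0893  0.1047]
228 [ 0.6853 -0.0906  0.1033]
232 [ 0.6903 -0.0917  0.1034]
```

View pics/c21.png

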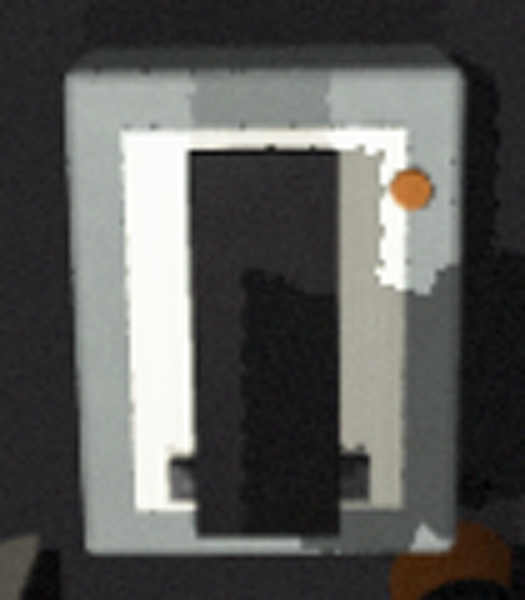

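Run:
```python
from h import *
z=np.load('/tmp/w21.npz');w=z['w'];im=z['im']
a=np.radians(-12.55);X=np.array([np.cos(a),np.sin(a)]);Y=np.array([-X[1],X[0]])
px=w[...,:2]@X;py=w[...,:2]@Y;Z=w[...,2]
R_=np.zeros(Z.shape,bool);R_[125:245,200:305]=1
def st_(m,n): print(n,m.sum(),"x",np.round(np.percentile(px[m],[.5,5,50,95,99.5]),4),"y",np.round(np.percentile(py[m],[.5,5,50,95,99.5]),4),"z",np.round(np.median(Z[m]),4))
st_(R_&(Z>.0575)&(Z<.0635),"box top")
st_(R_&(Z>.097)&(Z<.115),"cover")
st_(R_&(Z>.066)&(Z<.094),"mid")
for r in (216,219,222,225): print(r,[(c,round(float(px[r,c]),4),round(float(py[r,c]),4),round(float(Z[r,c]),4)) for c in (230,235,238,268,272,276)])
for r in range(128,140,2): print(r,round(px[r,225],4),round(Z[r,225],4))
for r in range(228,240,2): print(r,round(px[r,225],4),round(Z[r,225],4))
```

```text
box top 4721 x [0.5899 0.5935 0.6424 0.7114 0.7165] y [0.0118 0.0152 0.0637 0.1056 0.1087] z 0.0594
cover 2339 x [0.6018 0.6052 0.6452 0.6884 0.6932] y [0.0434 0.045  0.0605 0.0759 0.0771] z 0.105
mid 92 x [0.6883 0.6886 0.6926 0.6974 0.6981] y [0.0343 0.0344 0.0411 0.0858 0.0859] z 0.0687
216 [(230, 0.6886, 0.0301, 0.0603), (235, 0.6881, 0.0367, 0.062), (238, 0.6733, 0.0432, 0.1038), (268, 0.6884, 0.0796, 0.0624), (272, 0.6896, 0.0849, 0.0593), (276, 0.6894, 0.0901, 0.06)]
219 [(230, 0.6925, 0.03, 0.0611), (235, 0.69, 0.037, 0.068), (238, 0.6899, 0.0409, 0.0686), (268, 0.6897, 0.0793, 0.0703), (272, 0.6905, 0.0845, 0.068), (276, 0.6942, 0.0902, 0.0582)]
222 [(230, 0.6971, 0.0298, 0.0601), (235, 0.6942, 0.0369, 0.0679), (238, 0.6924, 0.0411, 0.0728), (268, 0.6932, 0.0793, 0.0718), (272, 0.6951, 0.0846, 0.0668), (276, 0.697, 0.09, 0.0619)]
225 [(230, 0.7016, 0.0296, 0.0592), (235, 0.6978, 0.0369, 0.0692), (238, 0.6973, 0.0408, 0.0707), (268, 0.7023, 0.0797, 0.0588), (272, 0.7022, 0.0849, 0.0593), (276, 0.7014, 0.0901, 0.0615)]
128 0.5808 -0.0011
130 0.5834 0.0002
132 0.5863 -0.001
134 0.589 -0.0004
136 0.5887 0.0283
138 0.5887 0.0515
228 0.7058 0.0591
230 0.7086 0.0592
232 0.7116 0.0588
234 0.7142 0.0595
236 0.7421 0.0005
238 0.7459 -0.0007
```

```bash
cat >> h.py <<'E'
a_=np.radians(-12.55);GX=np.array([np.cos(a_),np.sin(a_)]);GY=np.array([-GX[1],GX[0]])
def gg(dx,z,dy=0.0):
    "grasp point at guard-frame dx from hinge, grasp height z (world)"
    p=(.693+dx)*GX+(.0602+dy)*GY
    go(p[0],p[1],z-.036,77.45)
def gw():
    p=sensors.observe()["position"]; print("grasp rel hinge: dx %.4f dy %.4f z %.4f"%(p[:2]@GX-.693,p[:2]@GY-.0602,p[2]+.036))
E
python3 -c "
from h import *
gg(-.068,.14);gw()"
```

```text
go t(cm) [-0.63 -0.57 19.24] w(deg) [-0.   -0.04 -0.58] rows>= 6
grasp rel hinge: dx -0.0741 dy 0.0058 z 0.3324
```

```bash
python3 -m handwheel '[{"tx":-0.6,"ty":-0.6,"tz":4,"wx":0,"wy":0,"wz":-0.6,"claw":0.6},{"tx":-0.6,"ty":-0.6,"tz":8,"wx":0,"wy":0,"wz":-0.6,"claw":0.6},{"tx":-0.6,"ty":-0.6,"tz":12,"wx":0,"wy":0,"wz":-0.6,"claw":0.6},{"tx":-0.6,"ty":-0.6,"tz":15,"wx":0,"wy":0,"wz":-0.6,"claw":0.6},{"tx":-0.6,"ty":-0.6,"tz":17,"wx":0,"wy":0,"wz":-0.6,"claw":0.6},{"tx":-0.6,"ty":-0.6,"tz":17,"wx":0,"wy":0,"wz":-0.6,"claw":0.6},{"tx":-0.6,"ty":-0.6,"tz":17,"wx":0,"wy":0,"wz":-0.6,"claw":0.6}]'; python3 -c "
from h import *
st();gw();gg(-.068,.091);shot('wrist','w22.png')"
```

```text
clock: 35.12
position: [0.6226, -0.0772, 0.1264]
ee_rot: [-0.341, -3.121, 0.001]
force: [-0.1, 0.0, 0.2]
width: 0.597
t 35.12 p [ 0.6226 -0.0772  0.1264] yawY 77.54 tilt 0.11 w 0.597 F [-0.1  0.   0.2] j [-0.27  0.54  0.47  1.69 -0.28  0.98  1.65]
grasp rel hinge: dx -0.0685 dy -0.0003 z 0.1624
go t(cm) [-0.06  0.03  7.14] w(deg) [-0.04 -0.11  0.09] rows>= 3
```

View pics/w22.png

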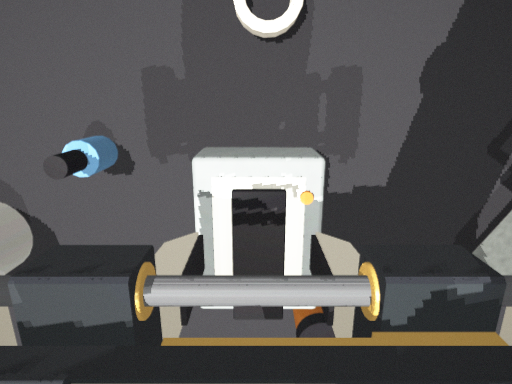

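```bash
python3 -m handwheel '[{"tx":0,"ty":0.1,"tz":3,"wx":0,"wy":0,"wz":0,"claw":0.6},{"tx":0,"ty":0.1,"tz":6,"wx":0,"wy":0,"wz":0,"claw":0.6},{"tx":0,"ty":0.1,"tz":7,"wx":0,"wy":0,"wz":0,"claw":0.6},{"tx":0,"ty":0.1,"tz":7,"wx":0,"wy":0,"wz":0,"claw":0.6},{"tx":0,"ty":0.1,"tz":7,"wx":0,"wy":0,"wz":0,"claw":0.2},{"tx":0,"ty":0.1,"tz":7,"wx":0,"wy":0,"wz":0,"claw":0.2},{"tx":0,"ty":0.1,"tz":7,"wx":0,"wy":0,"wz":0,"claw":0.2},{"tx":0,"ty":0.1,"tz":7,"wx":0,"wy":0,"wz":0,"claw":0.2},{"tx":0,"ty":0.1,"tz":7,"wx":0,"wy":0,"wz":0,"claw":0.2}]' 10; python3 -c "
from h import *
st();gw();
t0=np.arctan2(.022,-.068)
for t in np.arange(0,2.05,.2):
  r=.0715; print(round(t,2),'up cm',round(100*(r*np.sin(t0-t)-.022),2),'fwd cm',round(100*(r*np.cos(t0-t)+.068),2))"
```

```text
clock: 35.92
position: [0.6243, -0.0766, 0.0584]
ee_rot: [0.339, 3.121, 0.0]
force: [-0.5, -0.4, 7.6]
width: 0.368
t 35.92 p [ 0.6243 -0.0766  0.0584] yawY 77.59 tilt 0.14 w 0.368 F [-0.5 -0.4  7.6] j [-0.25  0.62  0.43  1.75 -0.33  0.85  1.69]
grasp rel hinge: dx -0.0670 dy 0.0007 z 0.0944
0.0 up cm 0.0 fwd cm -0.0
0.2 up cm 1.31 fwd cm 0.57
0.4 up cm 2.48 fwd cm 1.39
0.6 up cm 3.46 fwd cm 2.43
0.8 up cm 4.21 fwd cm 3.64
1.0 up cm 4.71 fwd cm 4.98
1.2 up cm 4.94 fwd cm 6.39
1.4 up cm 4.88 fwd cm 7.81
1.6 up cm 4.54 fwd cm 9.2
1.8 up cm 3.92 fwd cm 10.49
2.0 up cm 3.07 fwd cm 11.63
```

```bash
python3 -m handwheel '[{"tx":-0.3,"ty":0,"tz":-0.7,"wx":0,"wy":0,"wz":0,"claw":0.2},{"tx":-0.7,"ty":0,"tz":-1.3,"wx":0,"wy":0,"wz":0,"claw":0.2},{"tx":-1.1,"ty":0,"tz":-1.9,"wx":0,"wy":0,"wz":0,"claw":0.2},{"tx":-1.6,"ty":0,"tz":-2.4,"wx":0,"wy":0,"wz":0,"claw":0.2},{"tx":-2.1,"ty":0,"tz":-2.9,"wx":0,"wy":0,"wz":0,"claw":0.2},{"tx":-2.7,"ty":0,"tz":-3.3,"wx":0,"wy":0,"wz":0,"claw":0.2},{"tx":-3.3,"ty":0,"tz":-3.7,"wx":0,"wy":0,"wz":0,"claw":0.2},{"tx":-3.9,"ty":0,"tz":-4,"wx":0,"wy":0,"wz":0,"claw":0.2},{"tx":-3.9,"ty":0,"tz":-4,"wx":0,"wy":0,"wz":0,"claw":0.2}]' 10; python3 -c "
from h import *
st();gw();shot('side','s23.png');shot('wrist','w23.png')"
```

```text
clock: 36.67
position: [0.6634, -0.0854, 0.0979]
ee_rot: [0.339, 3.121, -0.001]
force: [-1.7, -0.9, 6.6]
width: 0.372
t 36.67 p [ 0.6634 -0.0854  0.0979] yawY 77.59 tilt 0.15 w 0.372 F [-1.7 -0.9  6.6] j [-0.24  0.63  0.45  1.61 -0.31  0.97  1.67]
grasp rel hinge: dx -0.0269 dy 0.0006 z 0.1339
```

View pics/w23.png

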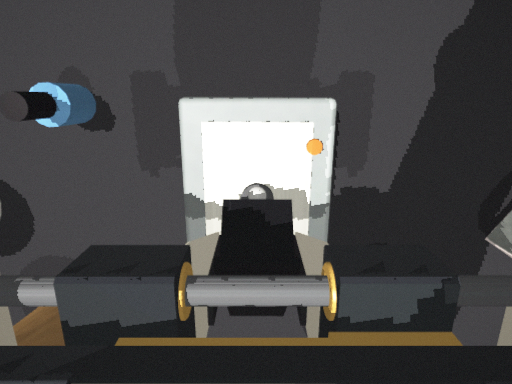

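```bash
python3 -m handwheel '[{"tx":-0.7,"ty":0,"tz":-0.25,"wx":0,"wy":0,"wz":0,"claw":0.2},{"tx":-1.4,"ty":0,"tz":-0.4,"wx":0,"wy":0,"wz":0,"claw":0.2},{"tx":-2.1,"ty":0,"tz":-0.55,"wx":0,"wy":0,"wz":0,"claw":0.2},{"tx":-2.85,"ty":0,"tz":-0.55,"wx":0,"wy":0,"wz":0,"claw":0.2},{"tx":-3.55,"ty":0,"tz":-0.5,"wx":0,"wy":0,"wz":0,"claw":0.2},{"tx":-4.25,"ty":0,"tz":-0.4,"wx":0,"wy":0,"wz":0,"claw":0.2},{"tx":-4.95,"ty":0,"tz":-0.2,"wx":0,"wy":0,"wz":0,"claw":0.2},{"tx":-5.65,"ty":0,"tz":0,"wx":0,"wy":0,"wz":0,"claw":0.2},{"tx":-6.3,"ty":0,"tz":0.35,"wx":0,"wy":0,"wz":0,"claw":0.2},{"tx":-6.9,"ty":0,"tz":0.7,"wx":0,"wy":0,"wz":0,"claw":0.2},{"tx":-7.4,"ty":0,"tz":1.1,"wx":0,"wy":0,"wz":0,"claw":0.2},{"tx":-7.4,"ty":0,"tz":1.1,"wx":0,"wy":0,"wz":0,"claw":0.2}]' 10; python3 -c "
from h import *
st();gw();shot('side','s24.png');shot('wrist','w24.png')"
```

```text
clock: 37.77
position: [0.7353, -0.1013, 0.0853]
ee_rot: [0.339, 3.121, -0.001]
force: [2.4, -3.9, -1.1]
width: 0.371
t 37.77 p [ 0.7353 -0.1013  0.0853] yawY 77.59 tilt 0.12 w 0.371 F [ 2.4 -3.9 -1.1] j [-0.18  0.76  0.44  1.4  -0.34  1.06  1.67]
grasp rel hinge: dx 0.0468 dy 0.0007 z 0.1213
```

View pics/w24.png

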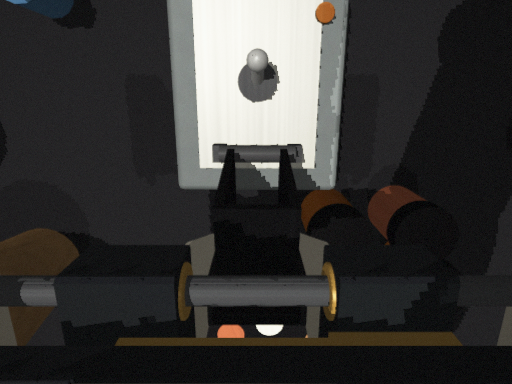

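```bash
python3 -m handwheel '[{"tx":0,"ty":0,"tz":0,"wx":0,"wy":0,"wz":0,"claw":0.52},{"tx":0,"ty":0,"tz":0,"wx":0,"wy":0,"wz":0,"claw":0.52},{"tx":0,"ty":0,"tz":0,"wx":0,"wy":0,"wz":0,"claw":0.52},{"tx":0,"ty":0,"tz":-3,"wx":0,"wy":0,"wz":0,"claw":0.52},{"tx":0,"ty":0,"tz":-6,"wx":0,"wy":0,"wz":0,"claw":0.52},{"tx":0,"ty":0,"tz":-10,"wx":0,"wy":0,"wz":0,"claw":0.52},{"tx":4,"ty":0,"tz":-11,"wx":0,"wy":0,"wz":0,"claw":0.3},{"tx":8,"ty":0,"tz":-11,"wx":0,"wy":0,"wz":0,"claw":0},{"tx":12,"ty":0,"tz":-11,"wx":0,"wy":0,"wz":0,"claw":0},{"tx":14.5,"ty":0,"tz":-11,"wx":0,"wy":0,"wz":0,"claw":0},{"tx":14.5,"ty":0,"tz":-11,"wx":0,"wy":0,"wz":0,"claw":0},{"tx":14.5,"ty":0,"tz":-11,"wx":0,"wy":0,"wz":0,"claw":0}]' 10; python3 -c "
from h import *
st();gw();im,d,w,K,T=shot('wrist','w25.png');gg(-.09,.091)
g=np.array([-.05,0,.0835]); 
m=(w[...,2]>.068)&(w[...,2]<.11); px=w[...,:2]@GX-.693;py=w[...,:2]@GY-.0602; m&=(abs(py)<.015)&(px<-.015)&(px>-.08)
print('toggle pts',m.sum(),np.nanmedian(px[m]),np.nanmedian(py[m]),np.nanmax(w[...,2][m]) if m.any() else 0, px[m].min(),px[m].max())"
```

```text
clock: 38.87
position: [0.5911, -0.0681, 0.1965]
ee_rot: [0.337, 3.123, 0.003]
force: [0.0, 0.9, -0.5]
width: 0.132
t 38.87 p [ 0.5911 -0.0681  0.1965] yawY 77.67 tilt 0.1 w 0.132 F [ 0.   0.9 -0.5] j [-0.33  0.42  0.5   1.69 -0.22  1.09  1.6 ]
grasp rel hinge: dx -0.1012 dy 0.0017 z 0.2325
go t(cm) [-0.98 -0.18 14.15] w(deg) [0.07 0.05 0.21] rows>= 5
toggle pts 106 -0.0502376705714449 0.0001728367555760349 0.08972541997447847 -0.05400457487059296 -0.04423524496341413
```

View pics/w25.png

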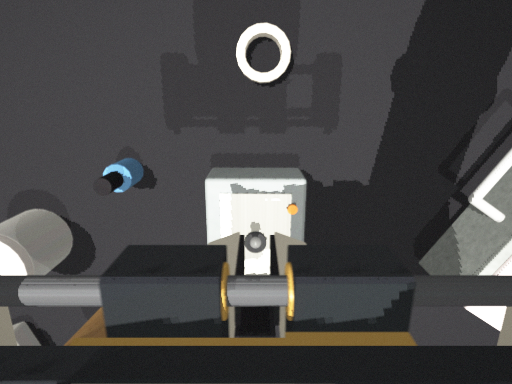

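```bash
python3 -m handwheel '[{"tx":-0.5,"ty":-0.15,"tz":4,"wx":0,"wy":0,"wz":0,"claw":0},{"tx":-0.5,"ty":-0.15,"tz":8,"wx":0,"wy":0,"wz":0,"claw":0},{"tx":-0.5,"ty":-0.15,"tz":11,"wx":0,"wy":0,"wz":0,"claw":0},{"tx":-0.5,"ty":-0.15,"tz":13.4,"wx":0,"wy":0,"wz":0,"claw":0},{"tx":-0.5,"ty":-0.15,"tz":14,"wx":0,"wy":0,"wz":0,"claw":0},{"tx":-0.5,"ty":-0.15,"tz":14,"wx":0,"wy":0,"wz":0,"claw":0},{"tx":-0.5,"ty":-0.15,"tz":14,"wx":0,"wy":0,"wz":0,"claw":0}]'; python3 -c "
from h import *
st();gw();shot('wrist','w26.png')"
```

```text
clock: 39.5
position: [0.5978, -0.0724, 0.0565]
ee_rot: [0.34, 3.122, -0.001]
force: [0.0, 1.4, 0.1]
width: 0.006
t 39.5 p [ 0.5978 -0.0724  0.0565] yawY 77.58 tilt 0.05 w 0.006 F [0.  1.4 0.1] j [-0.26  0.58  0.43  1.82 -0.32  0.81  1.68]
grasp rel hinge: dx -0.0938 dy -0.0010 z 0.0925
```

View pics/w26.png

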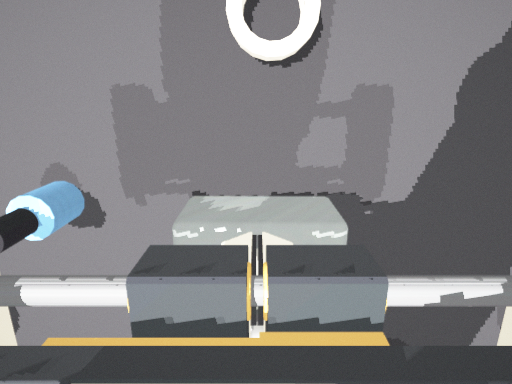

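```bash
python3 -m handwheel '[{"tx":-1,"ty":0,"tz":0,"wx":0,"wy":0,"wz":0,"claw":0},{"tx":-2,"ty":0,"tz":0,"wx":0,"wy":0,"wz":0,"claw":0},{"tx":-2.8,"ty":0,"tz":0,"wx":0,"wy":0,"wz":0,"claw":0},{"tx":-3.5,"ty":0,"tz":0,"wx":0,"wy":0,"wz":0,"claw":0},{"tx":-4.1,"ty":0,"tz":0,"wx":0,"wy":0,"wz":0,"claw":0},{"tx":-4.6,"ty":0,"tz":0,"wx":0,"wy":0,"wz":0,"claw":0},{"tx":-4.9,"ty":0,"tz":0,"wx":0,"wy":0,"wz":0,"claw":0},{"tx":-4.9,"ty":0,"tz":0,"wx":0,"wy":0,"wz":0,"claw":0}]'; python3 -c "
from h import *
st();gw()"
```

```text
clock: 40.22
position: [0.6447, -0.0827, 0.0559]
ee_rot: [-0.34, -3.123, 0.0]
force: [-1.1, 0.1, 1.3]
width: 0.006
t 40.22 p [ 0.6447 -0.0827  0.0559] yawY 77.59 tilt 0.01 w 0.006 F [-1.1  0.1  1.3] j [-0.23  0.65  0.42  1.69 -0.33  0.87  1.69]
grasp rel hinge: dx -0.0457 dy -0.0008 z 0.0919
```

```bash
python3 -m handwheel '[{"tx":-0.3,"ty":0,"tz":0,"wx":0,"wy":0,"wz":0,"claw":0},{"tx":-0.5,"ty":0,"tz":0,"wx":0,"wy":0,"wz":0,"claw":0},{"tx":-0.5,"ty":0,"tz":0,"wx":0,"wy":0,"wz":0,"claw":0}]'; python3 -c "
from h import *
st();gw()"
```

```text
clock: 40.47
position: [0.6461, -0.0825, 0.0552]
ee_rot: [-0.339, -3.117, -0.002]
force: [-12.3, 3.5, 7.7]
width: 0.005
t 40.47 p [ 0.6461 -0.0825  0.0552] yawY 77.6 tilt 0.39 w 0.005 F [-12.3   3.5   7.7] j [-0.23  0.66  0.42  1.68 -0.33  0.88  1.69]
grasp rel hinge: dx -0.0444 dy -0.0004 z 0.0912
```

Hard stop at 12 N, so the toggle is fully over. I'll back off, rise and look.

```bash
python3 -m handwheel '[{"tx":1,"ty":0,"tz":0,"wx":0,"wy":0,"wz":0,"claw":0},{"tx":3,"ty":0,"tz":0,"wx":0,"wy":0,"wz":0,"claw":0},{"tx":4,"ty":0,"tz":-3,"wx":0,"wy":0,"wz":0,"claw":0},{"tx":4.5,"ty":0,"tz":-7,"wx":0,"wy":0,"wz":0,"claw":0},{"tx":4.5,"ty":0,"tz":-11,"wx":0,"wy":0,"wz":0,"claw":0.4},{"tx":2,"ty":0,"tz":-14,"wx":0,"wy":0,"wz":0,"claw":0.6},{"tx":-1,"ty":0,"tz":-15,"wx":0,"wy":0,"wz":0,"claw":0.6},{"tx":-4,"ty":0,"tz":-15,"wx":0,"wy":0,"wz":0,"claw":0.6},{"tx":-4,"ty":0,"tz":-15,"wx":0,"wy":0,"wz":0,"claw":0.6},{"tx":-4,"ty":0,"tz":-15,"wx":0,"wy":0,"wz":0,"claw":0.6}]'; python3 -c "
from h import *
st();gw();im,d,w,K,T=shot('wrist','w27.png')
px=w[...,:2]@GX-.693;py=w[...,:2]@GY-.0602
m=(w[...,2]>.068)&(w[...,2]<.11)&(abs(py)<.009)&(px<-.012)&(px>-.08)
print('toggle',m.sum(),np.nanmedian(px[m]),px[m].min(),px[m].max(),np.nanmax(w[...,2][m]))
m=(w[...,2]>.10)&(w[...,2]<.2)&(abs(py)<.02)&(px>-.02)&(px<.12); m[250:]=0
if m.any(): print('cover',m.sum(),px[m].min(),w[...,2][m].max(), np.round(np.c_[px[m],w[...,2][m]][::150],3))
shot('side','s27.png')"
```

```text
clock: 41.3
position: [0.6893, -0.0928, 0.2053]
ee_rot: [0.34, 3.123, -0.001]
force: [-0.8, 1.2, -0.5]
width: 0.387
t 41.3 p [ 0.6893 -0.0928  0.2053] yawY 77.57 tilt 0.05 w 0.387 F [-0.8  1.2 -0.5] j [-0.24  0.58  0.49  1.41 -0.28  1.22  1.64]
grasp rel hinge: dx -0.0000 dy -0.0010 z 0.2413
toggle 168 -0.03179819237566234 -0.038851048473261485 -0.024797039322835057 0.08892618637786276
cover 1792 0.0021860334587027186 0.142202172361661 [[0.002 0.101]
 [0.011 0.114]
 [0.009 0.14 ]
 [0.011 0.141]
 [0.015 0.139]
 [0.018 0.138]
 [0.021 0.138]
 [0.024 0.138]
 [0.027 0.138]
 [0.03  0.138]
 [0.034 0.136]
 [0.036 0.137]]
```

View pics/w27.png

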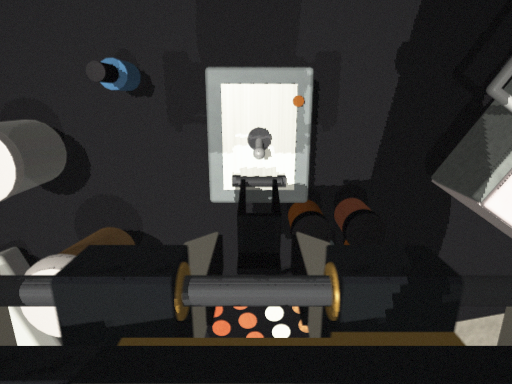

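View pics/s27.png

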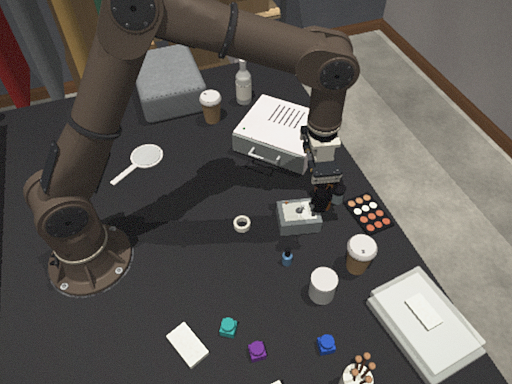

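```bash
python3 -m handwheel '[{"tx":-2.4,"ty":0.1,"tz":0,"wx":0,"wy":0,"wz":0,"claw":0.6},{"tx":-4.7,"ty":0.1,"tz":1,"wx":0,"wy":0,"wz":0,"claw":0.6},{"tx":-4.7,"ty":0.1,"tz":5,"wx":0,"wy":0,"wz":0,"claw":0.6},{"tx":-4.7,"ty":0.1,"tz":9,"wx":0,"wy":0,"wz":0,"claw":0.6},{"tx":-4.7,"ty":0.1,"tz":11.9,"wx":0,"wy":0,"wz":0,"claw":0.6},{"tx":-4.7,"ty":0.1,"tz":11.9,"wx":0,"wy":0,"wz":0,"claw":0.6},{"tx":-4.7,"ty":0.1,"tz":11.9,"wx":0,"wy":0,"wz":0,"claw":0.2},{"tx":-4.7,"ty":0.1,"tz":11.9,"wx":0,"wy":0,"wz":0,"claw":0.2},{"tx":-4.7,"ty":0.1,"tz":11.9,"wx":0,"wy":0,"wz":0,"claw":0.2},{"tx":-4.7,"ty":0.1,"tz":11.9,"wx":0,"wy":0,"wz":0,"claw":0.2},{"tx":-4.7,"ty":0.1,"tz":11.9,"wx":0,"wy":0,"wz":0,"claw":0.2}]' 10; python3 -c "
from h import *
st();gw()"
```

```text
clock: 42.32
position: [0.7362, -0.1016, 0.0897]
ee_rot: [0.339, 3.119, 0.0]
force: [2.2, -0.0, 5.8]
width: 0.368
t 42.32 p [ 0.7362 -0.1016  0.0897] yawY 77.6 tilt 0.26 w 0.368 F [ 2.2 -0.   5.8] j [-0.18  0.75  0.45  1.4  -0.35  1.07  1.68]
grasp rel hinge: dx 0.0477 dy 0.0006 z 0.1257
```

```bash
python3 -m handwheel '[{"tx":0.6,"ty":0,"tz":-0.45,"wx":0,"wy":0,"wz":0,"claw":0.2},{"tx":1.25,"ty":0,"tz":-0.84,"wx":0,"wy":0,"wz":0,"claw":0.2},{"tx":2,"ty":0,"tz":-1.15,"wx":0,"wy":0,"wz":0,"claw":0.2},{"tx":2.7,"ty":0,"tz":-1.43,"wx":0,"wy":0,"wz":0,"claw":0.2},{"tx":3.5,"ty":0,"tz":-1.6,"wx":0,"wy":0,"wz":0,"claw":0.2},{"tx":4.25,"ty":0,"tz":-1.7,"wx":0,"wy":0,"wz":0,"claw":0.2},{"tx":5,"ty":0,"tz":-1.7,"wx":0,"wy":0,"wz":0,"claw":0.2},{"tx":5.8,"ty":0,"tz":-1.65,"wx":0,"wy":0,"wz":0,"claw":0.2},{"tx":6.6,"ty":0,"tz":-1.5,"wx":0,"wy":0,"wz":0,"claw":0.2},{"tx":7.3,"ty":0,"tz":-1.3,"wx":0,"wy":0,"wz":0,"claw":0.2},{"tx":8,"ty":0,"tz":-0.95,"wx":0,"wy":0,"wz":0,"claw":0.2},{"tx":8,"ty":0,"tz":-0.95,"wx":0,"wy":0,"wz":0,"claw":0.2}]' 10; python3 -c "
from h import *
st();gw();shot('wrist','w28.png')"
```

```text
clock: 43.32
position: [0.6544, -0.0834, 0.0958]
ee_rot: [-0.339, -3.121, -0.001]
force: [-0.4, 2.1, 0.6]
width: 0.371
t 43.32 p [ 0.6544 -0.0834  0.0958] yawY 77.6 tilt 0.14 w 0.371 F [-0.4  2.1  0.6] j [-0.24  0.62  0.46  1.63 -0.32  0.97  1.68]
grasp rel hinge: dx -0.0361 dy 0.0006 z 0.1318
```

View pics/w28.png

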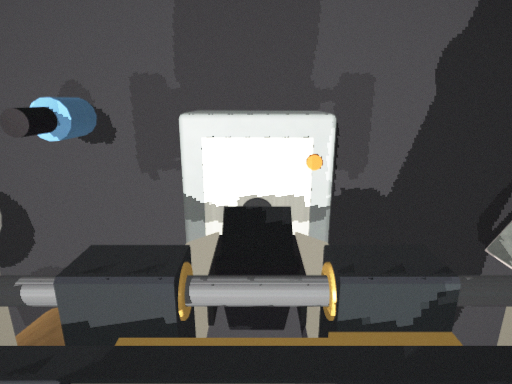

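```bash
python3 -m handwheel '[{"tx":0.55,"ty":0,"tz":0.35,"wx":0,"wy":0,"wz":0,"claw":0.2},{"tx":1.1,"ty":0,"tz":0.76,"wx":0,"wy":0,"wz":0,"claw":0.2},{"tx":1.6,"ty":0,"tz":1.25,"wx":0,"wy":0,"wz":0,"claw":0.2},{"tx":2.1,"ty":0,"tz":1.77,"wx":0,"wy":0,"wz":0,"claw":0.2},{"tx":2.5,"ty":0,"tz":2.35,"wx":0,"wy":0,"wz":0,"claw":0.2},{"tx":2.85,"ty":0,"tz":2.95,"wx":0,"wy":0,"wz":0,"claw":0.2},{"tx":3.1,"ty":0,"tz":3.4,"wx":0,"wy":0,"wz":0,"claw":0.2},{"tx":3.25,"ty":0,"tz":3.85,"wx":0,"wy":0,"wz":0,"claw":0.2},{"tx":3.25,"ty":0,"tz":4.1,"wx":0,"wy":0,"wz":0,"claw":0.2},{"tx":3.25,"ty":0,"tz":4.1,"wx":0,"wy":0,"wz":0,"claw":0.2}]' 10; python3 -c "
from h import *
st();gw();shot('wrist','w29.png')"
```

```text
clock: 44.2
position: [0.6243, -0.0768, 0.0553]
ee_rot: [-0.339, -3.123, -0.001]
force: [0.3, 4.4, 4.2]
width: 0.367
t 44.2 p [ 0.6243 -0.0768  0.0553] yawY 77.6 tilt 0.05 w 0.367 F [0.3 4.4 4.2] j [-0.25  0.62  0.44  1.75 -0.34  0.85  1.69]
grasp rel hinge: dx -0.0669 dy 0.0005 z 0.0913
```

View pics/w29.png

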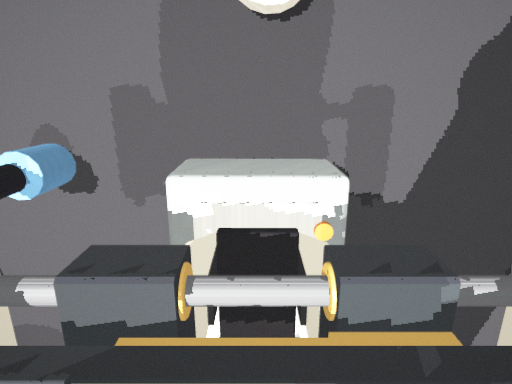

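```bash
python3 -m handwheel '[{"tx":0,"ty":0,"tz":0.3,"wx":0,"wy":0,"wz":0,"claw":0.2},{"tx":0,"ty":0,"tz":0.5,"wx":0,"wy":0,"wz":0,"claw":0.2},{"tx":0,"ty":0,"tz":0.5,"wx":0,"wy":0,"wz":0,"claw":0.2}]' 10; python3 -c "
from h import *
st();gw()"
```

```text
clock: 44.5
position: [0.6252, -0.077, 0.051]
ee_rot: [0.339, 3.122, 0.001]
force: [-0.3, 4.2, 8.7]
width: 0.37
t 44.5 p [ 0.6252 -0.077   0.051 ] yawY 77.6 tilt 0.06 w 0.37 F [-0.3  4.2  8.7] j [-0.25  0.63  0.43  1.75 -0.34  0.84  1.7 ]
grasp rel hinge: dx -0.0660 dy 0.0005 z 0.0870
```

```bash
python3 -m handwheel '[{"tx":0,"ty":0,"tz":0,"wx":0,"wy":0,"wz":0,"claw":0.6},{"tx":0,"ty":0,"tz":0,"wx":0,"wy":0,"wz":0,"claw":0.6},{"tx":0,"ty":0,"tz":0,"wx":0,"wy":0,"wz":0,"claw":0.6},{"tx":0,"ty":0,"tz":0,"wx":0,"wy":0,"wz":0,"claw":0.6},{"tx":0,"ty":0,"tz":-3,"wx":0,"wy":0,"wz":0,"claw":0.6},{"tx":0,"ty":0,"tz":-7,"wx":0,"wy":0,"wz":0,"claw":0.6},{"tx":0,"ty":0,"tz":-11,"wx":0,"wy":0,"wz":0,"claw":0.6},{"tx":0,"ty":0,"tz":-15,"wx":0,"wy":0,"wz":0,"claw":0.6},{"tx":0,"ty":0,"tz":-19,"wx":0,"wy":0,"wz":0,"claw":0.6},{"tx":0,"ty":0,"tz":-22,"wx":0,"wy":0,"wz":0,"claw":0.6},{"tx":0,"ty":0,"tz":-22,"wx":0,"wy":0,"wz":0,"claw":0.6},{"tx":0,"ty":0,"tz":-22,"wx":0,"wy":0,"wz":0,"claw":0.6}]' 10
cat > cov.py <<'E'
from h import *
import sys
st();im,d,w,K,T=shot('wrist',sys.argv[1])
px=w[...,:2]@GX-.693;py=w[...,:2]@GY-.0602
m=(w[...,2]>.085)&(w[...,2]<.16)&(abs(py)<.013)&(px>-.12)&(px<.01)
A=np.c_[px[m],np.ones(m.sum())];c=np.linalg.lstsq(A,w[...,2][m],rcond=None)[0]; print("cover slope rad",-c[0],"z at -68",c@[-.068,1],"x range",np.percentile(px[m],[1,99]),m.sum())
E
python3 cov.py w30.png
```

```text
clock: 45.5
position: [0.6255, -0.0777, 0.2721]
ee_rot: [0.34, 3.12, 0.0]
force: [-0.2, 0.3, -0.4]
width: 0.595
t 45.5 p [ 0.6255 -0.0777  0.2721] yawY 77.57 tilt 0.2 w 0.595 F [-0.2  0.3 -0.4] j [-0.32  0.42  0.53  1.5  -0.22  1.28  1.59]
cover slope rad -0.0027432478469278975 z at -68 0.10495293764702367 x range [-0.09113402 -0.00043761] 2049
```

View pics/w30.png

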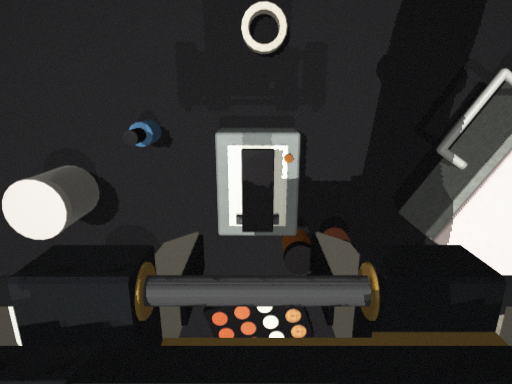

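Run:
```python
from h import *
im,d,w,K,T=shot('wrist')
X=np.array([.7169,.6972]);Y=np.array([-X[1],X[0]]);px=w[...,:2]@X;py=w[...,:2]@Y
m=(w[...,2]>.055)&(w[...,2]<.075)&(px<.60)&(px>.5)&(abs(py+.3085)<.06); m[:, :420]=0
print("bar",m.sum(),np.percentile(px[m],[0,2,10]))
im,*_=shot('side','s31.png')
for l in('polish','tub','cup1'):
    r=nets.cut_out(l,'side'); print(l,[(round(q['score'],2),np.round(q['uv'])) for q in r[:2]])
```

```text
bar 2080 [0.55568381 0.55645397 0.55723284]
polish [(0.55, array([287., 258.]))]
tub [(0.63, array([325., 285.]))]
cup1 [(0.56, array([209., 105.]))]
```

View pics/s31.png

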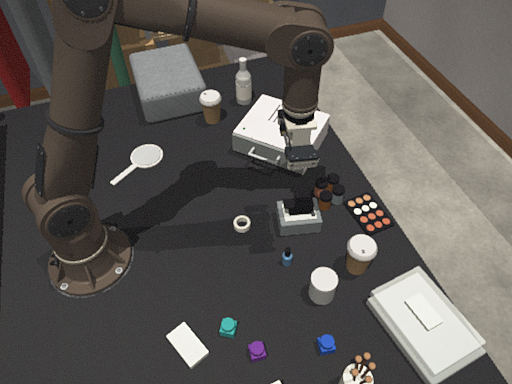

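The drawer is shut, with the bar where it was right after the push. The cover is flat over the toggle at (298,205). The polish (287,258), tub (325,285) and cup1 (209,105) are standing, and the arm is clear. I'm handing in.

```bash
python3 -c "
from cell import arm
print(arm.sign_off())"
```

```text
the job is handed in; nothing more can be done
None
```

The job is done and handed in at about 46 s of the 210 s. I pulled the drawer fully open, stood all four white pots with black lids in it, and pushed it shut. Then I raised the cover to about 1.9 rad, flipped the toggle on, and closed the cover over it. I did not handle the coloured look-alikes.

**Last checks:**
- **Pots:** all four were upright in the tray at the last look, before the drawer closed. I could not see inside it afterwards.
- **Drawer:** the handle bar is 150 mm in from its open position, and the push ended against a stop at about 16 N.
- **Toggle:** the ball was seen 31 mm in front of the hinge (30 mm expected when on), and its stop was felt at about 12 N. The cover now hides it.
- **Cover:** it lies flat, with a slope of about 0.003 rad and its top at z = 0.105 m.
- **Bystanders:** the nail polish, cotton tub and coffee cup are standing, and the arm is clear of everything.

**Disagreements along the way:**
- **Fingertips:** they sit about 31 mm higher than the stated tip reach. My first grip closed above the handle and missed, so I lowered every later grasp to match.
- **Drawer at the start:** by the camera it was already about 17 mm open.
- **Opening pull:** it ended hard against the stop at about 30 N sideways, and the bar slipped in the jaws.
- **Camera offset:** the top and side cameras differed by about 6 mm, so I used the wrist camera for positions.

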